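Measure out one course of cattle boluses

ROBOT

A 6-joint arm with a two-finger parallel gripper is mounted at the origin on a cart in front of the work surface, level with it; the furniture and walls round the work are solid. World frame = base frame: x ahead of the robot, y to its left, z up, the work surface at z = 0. Lengths are in m, angles in degrees, forces in N, time in s.
With the tool pointing down it reaches from about 0.275 to 0.725 m from the base axis. Payload 15.9 kg.
Tool frame: the origin (TCP) lies on the centre line of the jaws, within the pads' length; the fingertips stand 11 mm ahead of it and the grasp point (between the pads) lies 8 mm behind it (ctrl.tip_reach is the distance from the TCP to the fingertips, in m); z points along the fingers, y is the line along which they close (so a half turn about z gives the same grasp; the last joint's range is limited). The gripper opens to 85 mm and grips with 20 to 120 N. Pads are 22 mm wide; open, the fingers measure 114 mm over their backs; the gripper's body (76 mm by 85 mm) begins 54 mm behind the grasp point. The pads swing forward as they close: fully open they stand 13 mm farther back than shut.
Start: joints at [63.827, 12.198, -1.971, 75.831, 0, 90], TCP at [0.221, 0.449, 0.242] pointing down, gripper open.
Joint ranges: [-170.91, 170.91], [-42.67, 98.43], [-65.05, 77.54], [-120.47, 116.71], [-90, 82.35], [-180, 180]. Speed limits (degrees/s): [108.29, 108.29, 136.94, 147.25, 180, 180].

INTERFACE

Orientations are given as [roll, pitch, yaw] about the fixed x, y, z axes, in that order (R = Rz(yaw) Ry(pitch) Rx(roll)).
In Python, from workcell import ctrl gives the robot as it stands.
- The arm moves only by the tool jog_arm, never from a script. Its argument "series" is a list of rows, each an object with "hand": the gripper's target within -1 to 1 (fully open at 1, half-way at 0, shut at -1); "xyz": the shift along the world's x, y, z scaled (see below), a list of three; "roll": the turn about the world's z scaled (see below). In form: [{"hand": hand, "xyz": [x, y, z], "roll": roll}, ...]. A call has 1 to 12 rows; each row shifts and turns the commanded pose from where the row before left it; what a row does not reach is not made up. The controller multiplies each number of a shift by 40 mm and each number of a turn by 6 degrees. A row lasts 1/10 s, in which the tool goes at most 50 mm and 8.59 degrees, less where a joint would pass 70% of its speed; a pose out of reach is approached as far as the arm can. A call with a number of a shift or a turn outside -1 to 1 is refused whole. A call with a gripper value outside its range is refused whole. The fingers move at their own pace and stop on an object; "force" is the grip in N (left out, the last holds). Time passes only in rows, so rows that do not move let the fingers close. It gives the time, the measured TCP pose, the force, the opening and the grip force at its end, in the units of the state.
- ctrl.state(): the state, without advancing time (a new reading comes with each control period).
- ctrl.capture(name): name is "scene" or "side" or "wrist"; returns the picture (400x640x3 uint8, red, green, blue); there is no depth.
- ctrl.camera_params(name): a dict with "K" (3x3 intrinsics, pixels), "dist" ([k1, k2, p1, p2, k3] as OpenCV has them; the pictures are not rectified), "R" (3x3) and "t" (3): a world point X has camera coordinates R X + t; the wrist camera has in their place "mount" (4x4, takes a point from camera to tool coordinates, whose origin is the TCP and whose axes are the flange's). Camera axes: x right, y down, z forward; pixel columns grow to the right and rows downward; lengths in m; the calibration is good to about 2 mm. A picture is of the moment at which its call begins: read the wrist's pose just before it. camera_params takes no time and is no camera call.
- ctrl.job_done(): hands the job in; it is judged then, once.
The state is a dict: "time_s": time; "joints": joint angles; "qd": joint speeds; "tau": joint torques, N m; "ee_pos": TCP position; "ee_rot": TCP orientation; "ft_force": force on the tool from outside, world axes, zero at the start; "torque": the same for the moment, N m; "finger_gap": opening from 0.0 (shut) to 1.0 (fully open); "gripper_force": force on a finger pad.
Only numpy, scipy, OpenCV 4.12 (cv2) and the standard library are available. Lean on these libraries where they do the work, as an engineer would, in place of code of your own. Each camera call takes 0.05 s, during which the arm holds its last target. There are 200 camera calls.

TASK

Take the measuring scoop from the steel tray, scoop a heaped measure of boluses out of the stock bin and raise it, then draw it out sideways under the levelling bar so that the bar strikes the excess back into the bin and one layer of three stays on the pan. Tip those three into the green dispensing basket (the other five stay in the bin) and lay the scoop flat in the steel tray again. Do not touch the boluses with the gripper, and leave the cylinder, bottle, vial, jar and basket standing where they are.

Things in the scene. Friction and masses are not known exactly. Their poses are not given: they have to be found in the camera images.
- scoop: measuring scoop, 0.16 kg, 183 mm long: flat steel pan, blue bar handle. Origin under the pan's centre, +x to the open mouth, +z up. Pan x -38 (rear wall) to +38 mm (bevelled lip), 70 mm wide outside, 66 inside, floor 2.5 mm thick, walls up to z = 18.5 mm, lower at the mouth. Handle x -145 to -60 mm, 16 mm wide, 22 high, its centre line at z = 36 mm. It rests flat on the pan's underside
- scoop_pan (a point): point on the scoop 26 mm above the underside of the pan's centre. Three boluses side by side along the scoop's x fill the pan in one layer, whose top is then 22.5 mm above the underside; a second layer on them reaches to about 39 mm
- scoop_lip (a point): point 2 mm behind the middle of the scoop's lip, 36 mm ahead of its origin, on the underside
- scoop_grip (a point): point on the handle's centre line 85 mm behind the scoop's origin and 36 mm above the underside, where to grip it (fingers close across the 16 mm width)
- scoop_end (a point): free end of the handle, 145 mm behind the scoop's origin, 36 mm above the underside
- stock_bin: grey open bin, fixed; origin at the centre of its underside, x to its far wall, low front to -x. Inside x +-85, y +-60 mm; floor 4 mm thick, walls 4 mm; far and side walls 45 mm high, front sill 12 mm, sides raked down to it over the first 30 mm. The boluses lie along x, their far ends within 15 mm of the far wall: five below, about 21.5 mm apart, and three in the hollows between them
- levelling_bar: steel blade fixed over the bin's right-hand (-y) wall; frame as the bin's. It runs along x from its free end at 3 mm to a strap behind the far wall (x 89 to 93, y -67 to -37), at y = -62 mm, 3 mm thick; lower edge 77 mm above the table, upper 103 mm. A level scoop with its underside at 51 mm and its origin at bin x of about 36 mm passes under it with one layer; the rest is pushed off
- bolus_0: cattle bolus, a hard ivory pill shaped as a rod with round ends, 64 mm long, 20 mm thick, 28 g, smooth and slippery (friction 0.3); origin at its centre, its x axis along its length
- bolus_1: cattle bolus, a hard ivory pill shaped as a rod with round ends, 64 mm long, 20 mm thick, 28 g, smooth and slippery (friction 0.3); origin at its centre, its x axis along its length
- bolus_2: cattle bolus, a hard ivory pill shaped as a rod with round ends, 64 mm long, 20 mm thick, 28 g, smooth and slippery (friction 0.3); origin at its centre, its x axis along its length
- bolus_3: cattle bolus, a hard ivory pill shaped as a rod with round ends, 64 mm long, 20 mm thick, 28 g, smooth and slippery (friction 0.3); origin at its centre, its x axis along its length
- bolus_4: cattle bolus, a hard ivory pill shaped as a rod with round ends, 64 mm long, 20 mm thick, 28 g, smooth and slippery (friction 0.3); origin at its centre, its x axis along its length
- bolus_5: cattle bolus, a hard ivory pill shaped as a rod with round ends, 64 mm long, 20 mm thick, 28 g, smooth and slippery (friction 0.3); origin at its centre, its x axis along its length
- bolus_6: cattle bolus, a hard ivory pill shaped as a rod with round ends, 64 mm long, 20 mm thick, 28 g, smooth and slippery (friction 0.3); origin at its centre, its x axis along its length
- bolus_7: cattle bolus, a hard ivory pill shaped as a rod with round ends, 64 mm long, 20 mm thick, 28 g, smooth and slippery (friction 0.3); origin at its centre, its x axis along its length
- basket: green dispensing basket, loose, 160 mm (x) by 122 mm (y) outside, 46 mm high, walls and floor 2.5 mm; origin at the centre of its underside. It may stand to the left or to the right of the bin
- steel_tray: steel instrument tray, fixed, 136 mm (x) by 246 mm (y), floor 2 mm thick, rim 16 mm high, inside 130 by 240 mm; origin at the centre of its underside. At the start the scoop lies in it, mouth to the tray's -y end (away from the robot). It stands on the other side of the bin from the basket
- cylinder: glass measuring cylinder, 54 mm foot, 153 mm high, loose; origin at the centre of its foot
- amber_bottle: amber dropper bottle, 50 mm thick, 94 mm high, loose; origin at the centre of its foot
- vial: white tablet vial, 52 mm thick, 88 mm high, loose; origin at the centre of its foot
- ointment_jar: ointment jar with a white lid, 55 mm thick, 40 mm high, loose; origin at the centre of its foot
Things that resemble listed ones, but are neither listed nor needed, are in the scene too. What is shaped like the bolus_6 but turquoise is not meant.

How it is judged:
By the outcome, as a careful person would: the job done as asked, in the order asked, and still so for the second after the job is handed in, with the robot touching nothing.
It also fails if it takes over 72 s, if anything falls off the work surface, if the arm or the gripper's body presses on something with over 40 N, if the wrist force passes 120 N, or if a joint passes its speed limit or range.

## Working session

There is one attempt and no reset: what is moved stays moved. The work goes in short steps, Python scripts to look and compute and a tool call to move; the robot and the scene stay as the last step left them, time stands still between calls to the robot, and variables do not carry over. Pictures are saved under pics/ and viewed, at most 10 in all, crops included, and the job is handed in when it is done.

Besides the shell and the picture viewer there is one more tool, called after "Emit:" by a JSON object that holds its "name" and its "arguments", one argument or row to a line. jog_arm: Moves the arm, as the interface text tells. Its arguments: {"type":"object","properties":{"series":{"type":"array"},"force":{"type":"number"}},"required":["series"]}

```bash
mkdir -p pics; ls; python3 - <<'E'
from workcell import ctrl
import cv2,numpy as np
for n in ("scene","side"):
    im=ctrl.capture(n); cv2.imwrite(f"pics/{n}0.png",cv2.resize(im[:,:,::-1],(800,500),interpolation=cv2.INTER_CUBIC))
    cv2.imwrite(f"raw_{n}.png",im[:,:,::-1])
    p=ctrl.camera_params(n); print(n,np.round(p["K"],1).tolist(),np.round(p["dist"],3),np.round(p["R"],3).tolist(),np.round(p["t"],3), np.round(-np.array(p["R"]).T@p["t"],3))
print(ctrl.state())
print(ctrl.camera_params("wrist"))
E
```

```text
pics
scene [[446.7, 0.0, 314.9], [0.0, 446.7, 202.7], [0.0, 0.0, 1.0]] [-0.074  0.     0.     0.     0.   ] [[-0.799, 0.602, -0.007], [0.456, 0.598, -0.659], [-0.393, -0.53, -0.752]] [ 0.445 -0.187  1.324] [0.96  0.545 0.875]
side [[440.8, 0.0, 317.7], [0.0, 440.8, 201.9], [0.0, 0.0, 1.0]] [-0.025  0.     0.     0.     0.   ] [[0.49, -0.871, 0.013], [-0.623, -0.36, -0.694], [0.61, 0.333, -0.719]] [-0.274  0.38   0.984] [-0.229 -0.429  0.975]
{'time_s': 0.1, 'joints': array([ 6.38290694e+01,  1.22215585e+01, -2.00510450e+00,  7.58312303e+01,
       -3.71288066e-05,  9.00009592e+01]), 'qd': array([-0.04381195, -0.08271315,  0.15790375, -0.03920134,  0.0791192 ,
        0.0174653 ]), 'tau': array([-2.86176684e-03, -6.87247324e+01,  4.87807488e+01,  1.21697018e-02,
       -2.13429898e-04,  2.81095885e-05]), 'ee_pos': array([0.22039272, 0.44847092, 0.24186617]), 'ee_rot': array([-1.79942107e+02,  3.80979411e-05,  1.53828110e+02]), 'ft_force': array([ 0.27181334, -0.25268124,  0.06847379]), 'torque': array([-0.00800748, -0.01007741, -0.01021578]), 'gripper_force': 0.0, 'finger_gap': 1.0011449042534302}
{'K': array([[297.70910925,   0.        , 319.62369046],
       [  0.        , 297.70910925, 199.09244862],
       [  0.        ,   0.        ,   1.        ]]), 'dist': array([-0.00130348,  0.        ,  0.        ,  0.        ,  0.        ]), 'mount': array([[ 3.77689167e-04, -9.45118319e-01, -3.26728053e-01,
         8.49934622e-02],
       [ 9.99999399e-01,  6.93200360e-04, -8.49230472e-04,
         9.51636431e-04],
       [ 1.02911128e-03, -3.26727536e-01,  9.45118013e-01,
        -1.31759025e-01],
       [ 0.00000000e+00,  0.00000000e+00,  0.00000000e+00,
         1.00000000e+00]])}
```

View pics/scene0.png

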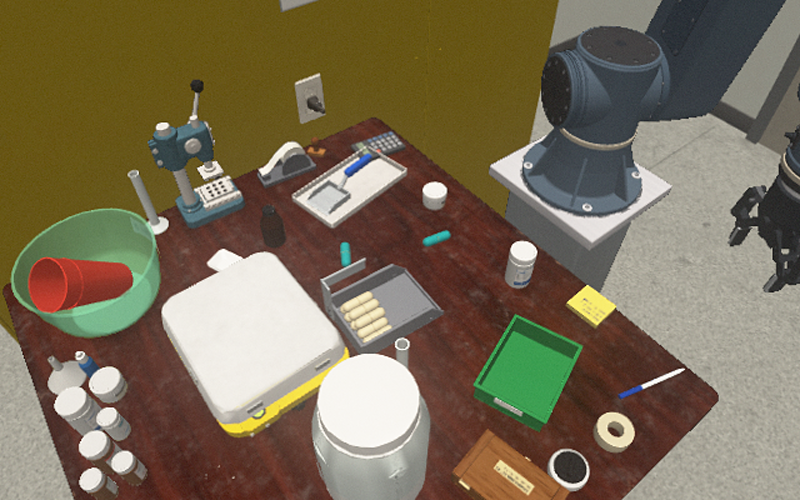

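View pics/side0.png

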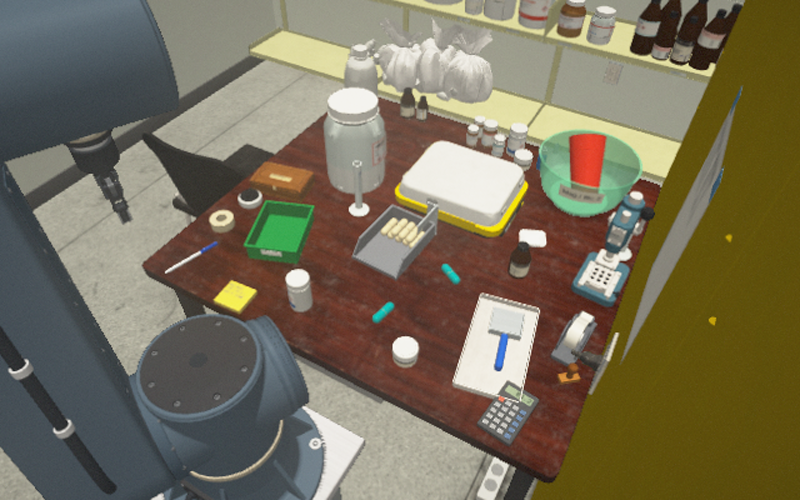

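The listed basket is the rectangular green one at scene (530,370). The round green bowl at (85,270) is a decoy. The tray with the scoop is at (350,185) and the bin is at (385,310). The turquoise pills are not meant. Next I'll take one enlarged mosaic to read the corners.

```bash
cat > h.py <<'E'
import cv2,numpy as np
from workcell import ctrl
from scipy.optimize import least_squares
P={n:ctrl.camera_params(n) for n in ("scene","side")}
def proj(n,X):
    p=P[n]; return cv2.projectPoints(np.float64(X).reshape(-1,3),cv2.Rodrigues(p["R"])[0],np.float64(p["t"]),p["K"],p["dist"])[0][:,0]
def plane(n,uv,z):
    p=P[n]; q=cv2.undistortPoints(np.float64(uv).reshape(-1,1,2),p["K"],p["dist"])[:,0]
    d=np.c_[q,np.ones(len(q))]@p["R"]; c=-p["R"].T@p["t"]
    return c+d*((z-c[2])/d[:,2])[:,None]
def fit(obs,x0):  # obs: (cam,[x,y,z] local,[u,v]); pose x,y,yaw(rad)
    def f(v):
        c,s=np.cos(v[2]),np.sin(v[2]);r=[]
        for n,L,uv in obs: r+=list(proj(n,[v[0]+c*L[0]-s*L[1],v[1]+s*L[0]+c*L[1],L[2]])[0]-uv)
        return r
    s=least_squares(f,x0,loss="soft_l1"); return np.round([s.x[0],s.x[1],np.degrees(s.x[2])],4),np.round(s.fun.reshape(-1,2),1).tolist()
def tile(im,x,y,w,h,k):
    t=cv2.resize(im[y:y+h,x:x+w],None,fx=k,fy=k,interpolation=cv2.INTER_CUBIC)
    for g in range(0,w,10):
        if (x+g)%10==0: pass
    for u in range(-(-x//10)*10,x+w,10):
        L=8 if u%50 else 16; cv2.line(t,((u-x)*k,0),((u-x)*k,L),(0,255,255),1)
        if u%20==0: cv2.putText(t,str(u),((u-x)*k-8,26),0,.35,(0,255,255),1)
    for v in range(-(-y//10)*10,y+h,10):
        cv2.line(t,(0,(v-y)*k),(8,(v-y)*k),(0,255,255),1)
        if v%20==0: cv2.putText(t,str(v),(10,(v-y)*k+4),0,.35,(0,255,255),1)
    return t
E
python3 - <<'E'
from h import *
a,b=cv2.imread("raw_scene.png"),cv2.imread("raw_side.png")
m=np.vstack([np.hstack([tile(a,228,108,100,75,4),tile(a,255,205,100,75,4)]),np.hstack([tile(b,350,230,100,75+15,4)[:300],tile(b,270,152,100,75,4)])])
cv2.imwrite("pics/m1.png",m)
E
```

```text
(no output)
```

View pics/m1.png

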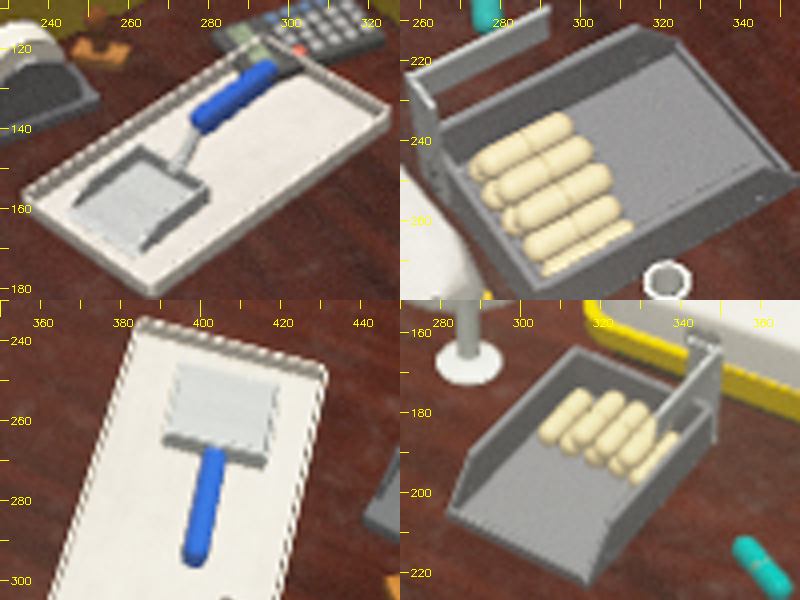

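```bash
python3 - <<'E'
from h import *
S,D="scene","side"
mm=lambda o:[(n,np.array(L)/1000,uv) for n,L,uv in o]
tray=mm([(S,(68,-123,16),(266,181.2)),(S,(-68,-123,16),(234.2,156.2)),(S,(68,123,16),(325,136.7)),(S,(-68,123,16),(294,117.5)),(D,(68,-123,16),(385,235)),(D,(-68,-123,16),(431.7,247.5))])
print("tray",fit(tray,[.4,-.3,1.57]))
sc=mm([(S,(38,-35,4),(246,159.7)),(S,(38,35,4),(263,171.2)),(S,(-38,-35,20.5),(262.2,144.7)),(S,(-38,35,20.5),(280.5,155.5)),(S,(-145,0,40),(295.5,125)),(S,(-60,0,40),(278,139)),
(D,(38,35,4),(394.5,245.7)),(D,(38,-35,4),(420,250.5)),(D,(-38,35,20.5),(390.7,264)),(D,(-38,-35,20.5),(417,268.3)),(D,(-145,0,40),(398.7,295)),(D,(-60,0,40),(403,268))])
print("scoop",fit(sc,[.4,-.3,0]))
b=mm([(S,(89,64,45),(290,277.5)),(S,(89,-64,45),(265,236)),(S,(-55,-64,45),(315,212)),(S,(-89,-64,12),(325,215)),(S,(-89,64,12),(355,250)),(S,(-55,64,45),(343.7,245.7)),(S,(3,-62,103),(292,207)),(S,(92,-62,103),(257,223.7)),
(D,(89,64,45),(313.7,164)),(D,(89,-64,45),(349,179)),(D,(-55,64,45),(287,190.7)),(D,(-89,64,12),(281.7,205)),(D,(-89,-64,12),(317,222.7)),(D,(-55,-64,45),(321,209.5))])
print("bin",fit(b,[.5,0,0]))
bk=plane(S,[(414.4,253.6),(464.8,279.2),(380,308)],.046); print("basket S",np.round(bk,3).tolist())
print("basket D",np.round(plane(D,[(209.6,162.4),(250.4,164.8)],.046),3).tolist())
for k,u,w in [("cyl S/D",(402*.8,395*.8),(358*.8,210*.8)),("amber",(274*.8,242*.8),(520*.8,273*.8)),("vial",(521*.8,280*.8),(300*.8,303*.8)),("jar",(434*.8,205*.8),(405*.8,360*.8)),("turq1",(346*.8,254*.8),(451*.8,273*.8)),("turq2",(437*.8,238*.8),(383*.8,312*.8))]:
    print(k,np.round(plane(S,[u],.005)[0],3),np.round(plane(D,[w],.005)[0],3))
a,c=cv2.imread("raw_scene.png"),cv2.imread("raw_side.png")
m=np.vstack([np.hstack([tile(a,370,245,100,100,4),tile(c,190,150,100,100,4)])[:380]])
cv2.imwrite("pics/m2.png",m)
E
```

```text
tray (array([ 0.458 , -0.2959, 99.4905]), [[-1.1, -1.8], [-1.5, -0.3], [1.7, -0.9], [0.3, -1.2], [-1.3, -1.3], [-0.3, -0.6]])
scoop (array([ 0.5244, -0.2908, 13.427 ]), [[-1.6, 1.3], [-0.9, 0.8], [0.3, -1.9], [-0.2, -2.4], [0.1, -0.9], [-2.0, -0.2], [-0.6, -0.4], [-1.1, 0.4], [-0.4, -1.0], [-0.5, 0.8], [-0.5, 0.6], [0.3, 0.3]])
bin (array([ 0.6054,  0.0394, -4.0259]), [[-0.5, -0.7], [-3.8, 1.2], [-1.7, -0.9], [-0.2, -1.1], [-0.0, -1.3], [0.1, 1.3], [0.2, -1.0], [0.9, -1.1], [-0.6, -0.1], [-1.5, 0.3], [-0.6, -0.7], [-1.5, -0.6], [-1.5, -0.5], [1.1, -2.1]])
basket S [[0.441, 0.218, 0.046], [0.402, 0.333, 0.046], [0.594, 0.272, 0.046]]
basket D [[0.538, 0.386, 0.046], [0.594, 0.267, 0.046]]
cyl S/D [0.687 0.197 0.005] [0.677 0.186 0.005]
amber [ 0.688 -0.248  0.005] [ 0.68  -0.266  0.005]
vial [0.346 0.142 0.005] [0.346 0.131 0.005]
jar [ 0.347 -0.129  0.005] [ 0.332 -0.145  0.005]
turq1 [ 0.585 -0.127  0.005] [ 0.598 -0.124  0.005]
turq2 [ 0.406 -0.047  0.005] [ 0.417 -0.043  0.005]
```

View pics/m2.png

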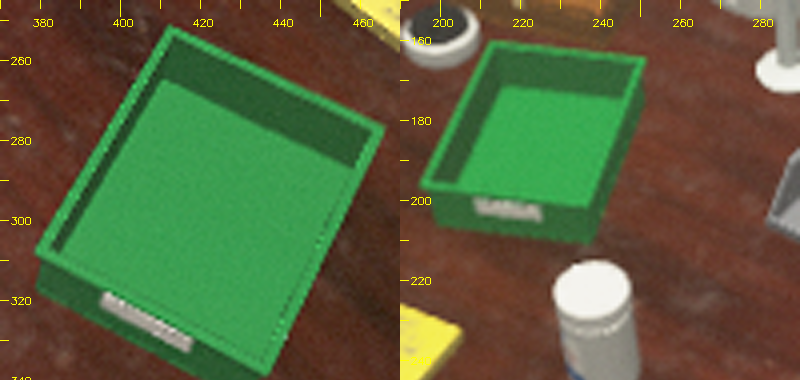

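Basket rim corners read: scene (412.5,252), (466,277), (379,307.5), (437,339); side (212.5,160.5), (251,165), (237,202), (195,197). I'll move over the handle at about (0.442, -0.310).

Emit:
{"name": "jog_arm", "arguments": {
  "series": [
    {"hand":-0.2,"xyz":[0.5,-0.8,0],"roll":-1},
    {"hand":-0.2,"xyz":[0.5,-0.8,0],"roll":-1},
    {"hand":-0.2,"xyz":[0.5,-0.8,0],"roll":-1},
    {"hand":-0.2,"xyz":[0.5,-0.8,0],"roll":-1},
    {"hand":-0.2,"xyz":[0.5,-0.8,0],"roll":-1},
    {"hand":-0.2,"xyz":[0.5,-0.8,0],"roll":-1},
    {"hand":-0.2,"xyz":[0.5,-0.8,0],"roll":-1},
    {"hand":-0.2,"xyz":[0.5,-0.8,0],"roll":-1},
    {"hand":-0.2,"xyz":[0.5,-0.8,0],"roll":-1},
    {"hand":-0.2,"xyz":[0.5,-0.8,0],"roll":-1},
    {"hand":-0.2,"xyz":[0.5,-0.8,0],"roll":-1},
    {"hand":-0.2,"xyz":[0,-0.8,0],"roll":-1}
  ],
  "force": 60
}}

```text
time_s: 1.3
ee_pos: [0.4419, 0.0632, 0.2418]
ee_rot: [-180.0, 0.0, 81.5]
ft_force: [0.2, -0.7, 0.2]
finger_gap: 0.401
gripper_force: 0.0
```

Emit:
{"name": "jog_arm", "arguments": {
  "series": [
    {"hand":-0.2,"xyz":[0,-0.85,0],"roll":-1},
    {"hand":-0.2,"xyz":[0,-0.85,0],"roll":-1},
    {"hand":-0.2,"xyz":[0,-0.85,0],"roll":-1},
    {"hand":-0.2,"xyz":[0,-0.85,0],"roll":-1},
    {"hand":-0.2,"xyz":[0,-0.85,0],"roll":-1},
    {"hand":-0.2,"xyz":[0,-0.85,0],"roll":-1},
    {"hand":-0.2,"xyz":[0,-0.85,0],"roll":-1},
    {"hand":-0.2,"xyz":[0,-0.85,0],"roll":-1},
    {"hand":-0.2,"xyz":[0,-0.85,0],"roll":-1},
    {"hand":-0.2,"xyz":[0,-0.85,0],"roll":-1},
    {"hand":-0.2,"xyz":[0,-0.8,0],"roll":-1},
    {"hand":-0.2,"xyz":[0,0,0],"roll":0}
  ]
}}

```text
time_s: 2.5
ee_pos: [0.44, -0.3102, 0.2414]
ee_rot: [-180.0, 0.1, 15.4]
ft_force: [-1.1, 1.4, 0.0]
finger_gap: 0.399
gripper_force: 0.0
```

```bash
cat >> h.py <<'E'
from scipy.spatial.transform import Rotation as Ro
W=ctrl.camera_params("wrist")
def wcap(name=None):  # returns image and cam pose T (cam->world)
    s=ctrl.state(); im=ctrl.capture("wrist")[:,:,::-1].copy()
    T=np.eye(4);T[:3,:3]=Ro.from_euler("xyz",s["ee_rot"],degrees=True).as_matrix();T[:3,3]=s["ee_pos"]
    T=T@W["mount"]; P["wrist"]=dict(K=W["K"],dist=W["dist"],R=T[:3,:3].T,t=-T[:3,:3].T@T[:3,3])
    return im,s
def wset(pos,rot):
    T=np.eye(4);T[:3,:3]=Ro.from_euler("xyz",rot,degrees=True).as_matrix();T[:3,3]=pos
    T=T@W["mount"]; P["wrist"]=dict(K=W["K"],dist=W["dist"],R=T[:3,:3].T,t=-T[:3,:3].T@T[:3,3])
def pts(pose,L):
    x,y,a=pose;a=np.radians(a);c,s=np.cos(a),np.sin(a);L=np.array(L)/1000
    return np.c_[x+c*L[:,0]-s*L[:,1],y+s*L[:,0]+c*L[:,1],L[:,2]]
E
python3 - <<'E'
from h import *
S,D="scene","side"
mm=lambda o:[(n,np.array(L)/1000,uv) for n,L,uv in o]
bk=mm([(S,(-80,-61,46),(412.5,251.7)),(S,(-80,61,46),(466.2,277)),(S,(80,-61,46),(379.2,307.5)),(S,(80,61,46),(437,338.7)),(D,(80,61,46),(212.5,160.5)),(D,(80,-61,46),(251.2,165)),(D,(-80,-61,46),(237,201.7)),(D,(-80,61,46),(195,196.7))])
print("basket",fit(bk,[.5,.3,.35]))
im,s=wcap(); print(s["ee_pos"],s["ee_rot"],s["finger_gap"])
sp=(.5244,-.2908,13.43)
L=[(38,-35,4),(38,35,4),(-38,-35,20.5),(-38,35,20.5),(-145,0,49),(-60,8,49),(-60,-8,49)]
for q in proj("wrist",pts(sp,L)): print(np.round(q)); cv2.circle(im,tuple(int(v) for v in q),2,(0,0,255),-1)
cv2.imwrite("pics/w1.png",cv2.resize(im,(800,500)))
E
```

```text
basket (array([ 0.4954,  0.2992, 20.7893]), [[-0.0, 0.9], [-2.4, -0.1], [1.2, -0.4], [-1.5, -2.6], [-0.4, 0.2], [-2.2, -0.3], [-1.9, -1.4], [0.2, -1.1]])
[ 0.43997947 -0.31021994  0.24142601] [-1.79983369e+02  5.82742345e-02  1.54474339e+01] 0.39860807977138596
[356.  59.]
[294.  57.]
[353. 130.]
[292. 127.]
[319. 223.]
[315. 152.]
[329. 152.]
```

View pics/w1.png

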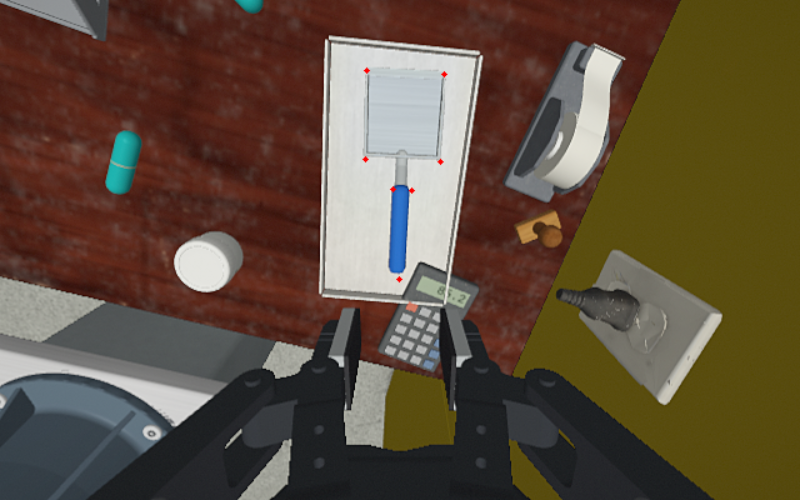

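The wrist view shows the scoop, with the projected model points landing on the pan corners (365–443, 71–161) and the handle at (400,230). The pose is good, so I'll descend and grip.

Emit:
{"name": "jog_arm", "arguments": {
  "series": [
    {"hand":-0.2,"xyz":[0.08,0,-0.9],"roll":-0.33},
    {"hand":-0.2,"xyz":[0,0,-0.9],"roll":0},
    {"hand":-0.2,"xyz":[0,0,-0.9],"roll":0},
    {"hand":-0.2,"xyz":[0,0,-0.9],"roll":0},
    {"hand":-0.2,"xyz":[0,0,-0.9],"roll":0},
    {"hand":-0.2,"xyz":[0,0,-0.75],"roll":0},
    {"hand":-0.2,"xyz":[0,0,0],"roll":0},
    {"hand":-1,"xyz":[0,0,0],"roll":0},
    {"hand":-1,"xyz":[0,0,0],"roll":0},
    {"hand":-1,"xyz":[0,0,0],"roll":0},
    {"hand":-1,"xyz":[0,0,0],"roll":0},
    {"hand":-1,"xyz":[0,0,0],"roll":0}
  ],
  "force": 20
}}

```text
time_s: 3.75
ee_pos: [0.4443, -0.3077, 0.0333]
ee_rot: [179.9, -0.1, 13.8]
ft_force: [-0.2, -0.9, 6.4]
finger_gap: 0.186
gripper_force: 20.9
```

Emit:
{"name": "jog_arm", "arguments": {
  "series": [
    {"hand":-1,"xyz":[0,0,0.25],"roll":0},
    {"hand":-1,"xyz":[0,0,0.5],"roll":0},
    {"hand":-1,"xyz":[0,0,0.5],"roll":0},
    {"hand":-1,"xyz":[0,0,0.5],"roll":0},
    {"hand":-1,"xyz":[0,0,0.5],"roll":0},
    {"hand":-1,"xyz":[0,0,0.25],"roll":0},
    {"hand":-1,"xyz":[0,0,0],"roll":0}
  ]
}}

```text
time_s: 4.45
ee_pos: [0.4443, -0.3077, 0.1337]
ee_rot: [179.9, -0.1, 13.8]
ft_force: [-0.1, 0.4, -2.5]
finger_gap: 0.182
gripper_force: 19.8
```

```bash
python3 - <<'E'
from h import *
im,s=wcap(); print(s["ee_pos"],s["ee_rot"],s["finger_gap"],s["gripper_force"],s["ft_force"],s["torque"])
b=ctrl.capture("side")[:,:,::-1]
cv2.imwrite("pics/w2.png",np.hstack([cv2.resize(im[:260,200:440],(400,433)),cv2.resize(b[200:330,340:460],(400,433))]))
E
```

```text
[ 0.44433988 -0.30770079  0.1337243 ] [ 1.79902268e+02 -8.57063686e-02  1.38489777e+01] 0.18237221164393058 19.772663712501526 [-0.06627828  0.44654157 -2.50898046] [-0.05835238  0.05681275  0.01602622]
```

View pics/w2.png

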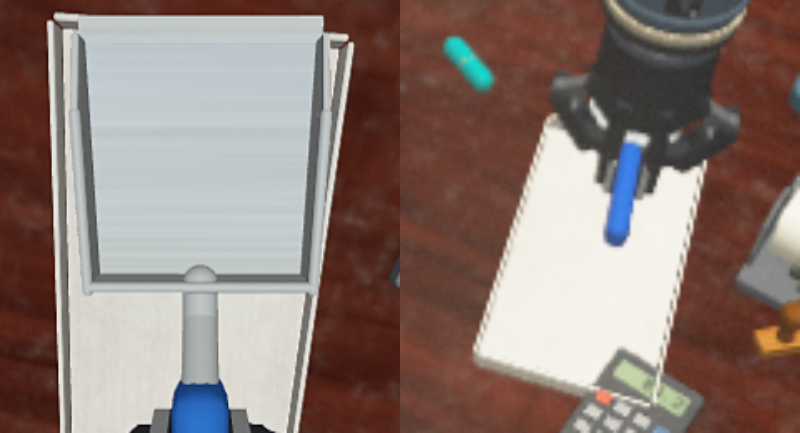

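The scoop is held by the 20 N grip and looks roughly level. I'll fit its pose in the grip from the lip corners (246.8,10.2) and (393.8,10.2) and the rear corners (251,174) and (389,174).

```bash
cat >> h.py <<'E'
SG=[-.085,0,.028]   # nominal TCP in scoop frame (grasp .036 - .008)
def scoopfit(tcp,rot,uv,L):
    """pose of scoop in tool-yaw frame: dx,dy,dz of origin rel. TCP, yaw offset, pitch"""
    wset(tcp,rot); yaw=rot[2]
    def f(v):
        R=Ro.from_euler("ZY",[yaw+v[3],v[4]],degrees=True).as_matrix()
        o=np.array(tcp)+Ro.from_euler("z",yaw,degrees=True).apply(v[:3])
        return (proj("wrist",o+(np.array(L)/1000)@R.T)-uv).ravel()
    def g(v): return np.r_[f(v),(v[2]+.031)/.001*.5]
    s=least_squares(g,[.085,0,-.031,0,0]); return np.round(s.x,4),np.round(s.fun,1)
E
python3 - <<'E'
from h import *
tcp,rot=[.44434,-.3077,.13372],[179.9,-.086,13.85]
print(scoopfit(tcp,rot,[(246.8,10.2),(393.8,10.2),(251,174.2),(389,174.2)],[(38,35,1.5),(38,-35,1.5),(-38,35,18.5),(-38,-35,18.5)]))
E
```

```text
(array([ 0.0851,  0.0007, -0.0328, -0.042 , -0.1967]), array([-0.2, -0.2, -0. ,  0.1, -0.1,  0.1,  0.3,  0.1, -0.9]))
```

Emit:
{"name": "jog_arm", "arguments": {
  "series": [
    {"hand":-1,"xyz":[0,0,0.6],"roll":0},
    {"hand":-1,"xyz":[0,0,0.8],"roll":0},
    {"hand":-1,"xyz":[0,0,0.8],"roll":-0.5},
    {"hand":-1,"xyz":[0.3,0.5,0.6],"roll":-0.5},
    {"hand":-1,"xyz":[0.5,0.8,0.2],"roll":-0.5},
    {"hand":-1,"xyz":[0.5,0.8,0],"roll":-0.5},
    {"hand":-1,"xyz":[0.5,0.8,0],"roll":-0.5},
    {"hand":-1,"xyz":[0.5,0.8,0],"roll":-0.48},
    {"hand":-1,"xyz":[0.5,0.8,0],"roll":0},
    {"hand":-1,"xyz":[0.5,0.77,0],"roll":0},
    {"hand":-1,"xyz":[0,0,0],"roll":0}
  ],
  "force": 120
}}

```text
time_s: 5.65
ee_pos: [0.577, -0.0929, 0.2504]
ee_rot: [-179.9, 0.1, -3.8]
ft_force: [-1.0, -1.4, -2.1]
finger_gap: 0.161
gripper_force: 118.4
```

```bash
python3 - <<'E'
from h import *
im,s=wcap(); print(s["time_s"],s["ee_pos"],s["ee_rot"],s["finger_gap"],s["gripper_force"])
bp=(.6054,.0394,-4.03)
L=[(89,64,45),(89,-64,45),(-55,64,45),(-89,64,12),(-89,-64,12),(-55,-64,45),(3,-62,103)]
for q in proj("wrist",pts(bp,L)): print(np.round(q)); cv2.circle(im,tuple(int(round(v)) for v in q),1,(0,0,255),-1)
cv2.imwrite("pics/w3.png",tile(im,60,20,200,150,4))
E
```

```text
5.65 [ 0.57699304 -0.09294647  0.25040034] [-1.79933642e+02  1.26261699e-01 -3.82223024e+00] 0.16062171142095033 118.35097432136536
[131.  71.]
[254.  71.]
[156. 201.]
[173. 216.]
[268. 217.]
[262. 201.]
[245. 164.]
```

View pics/w3.png

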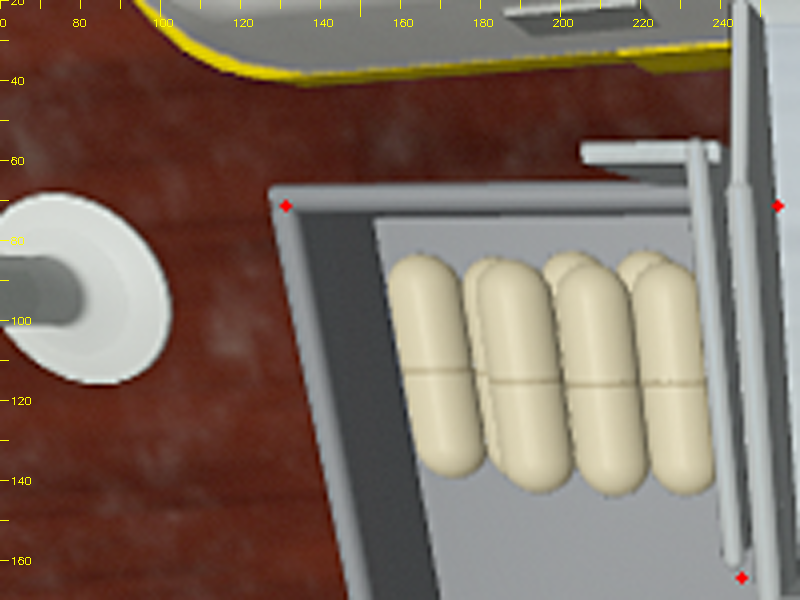

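```bash
python3 - <<'E'
from h import *
wset([.57699,-.09295,.2504],[-179.934,.126,-3.822])
o=[([89,64,45],(127.5,67)),([85,60,4],(153.7,74.3)),([3,-62,103],(243.5,161)),([91,-37,103],(205.8,58)),([None,64,45],(146.3,170)),([None,60,4],(170,170))]
def f(v):
    L=[];k=3
    for l,_ in o:
        l=list(l)
        if l[0] is None: l[0]=v[k]*1000;k+=1
        L.append(l)
    return (proj("wrist",pts(v[:3]*[1,1,57.2958],L))-[q for _,q in o]).ravel()
s=least_squares(f,[.605,.039,-.07,0,0],loss="soft_l1"); x,y,a=s.x[:3]; print(x,y,np.degrees(a),np.round(s.fun,1))
def tobin(p): d=p[:,:2]-[x,y]; return np.c_[d[:,0]*np.cos(a)+d[:,1]*np.sin(a),-d[:,0]*np.sin(a)+d[:,1]*np.cos(a)]*1000
print("A low",tobin(plane("wrist",[(170,113),(166,84),(174.5,138.7)],.014)).round(1).tolist())
print("up",tobin(plane("wrist",[(191.5,115),(210,116),(229.2,116)],.031)).round(1).tolist())
print("ends",tobin(plane("wrist",[(188.5,86),(196,142.5),(207,87),(213.5,143),(226.5,86),(232,143)],.031)).round(1).tolist())
E
```

```text
0.6089383852528649 0.041159782839543274 -3.978522422399031 [ 0.9  0.   0.  -0.4 -0.6 -0.4 -0.7  0.7  1.7 -0.2 -0.3  0. ]
A low [[41.4, 43.2], [73.6, 42.6], [11.2, 42.6]]
up [[40.2, 10.9], [39.2, -10.0], [39.2, -31.9]]
ends [[71.1, 9.9], [9.2, 9.9], [70.1, -10.3], [8.6, -10.5], [71.2, -32.0], [8.7, -32.2]]
```

Emit:
{"name": "jog_arm", "arguments": {
  "series": [
    {"hand":-1,"xyz":[-0.4,0.6,0],"roll":-0.03},
    {"hand":-1,"xyz":[-0.6,0.9,0],"roll":0},
    {"hand":-1,"xyz":[-0.6,0.9,0],"roll":0},
    {"hand":-1,"xyz":[-0.5,0.75,0],"roll":0},
    {"hand":-1,"xyz":[-0.32,0.41,0],"roll":0},
    {"hand":-1,"xyz":[0,0,-0.5],"roll":0},
    {"hand":-1,"xyz":[0,0,-0.9],"roll":0},
    {"hand":-1,"xyz":[0,0,-0.9],"roll":0},
    {"hand":-1,"xyz":[0,0,-0.9],"roll":0},
    {"hand":-1,"xyz":[0,0,-0.8],"roll":0},
    {"hand":-1,"xyz":[0,0,-0.6],"roll":0},
    {"hand":-1,"xyz":[0,0,0],"roll":0}
  ]
}}

```text
time_s: 6.9
ee_pos: [0.4745, 0.0026, 0.0652]
ee_rot: [-178.0, 0.3, -0.9]
ft_force: [-1.4, -0.3, -0.2]
finger_gap: 0.163
gripper_force: 122.1
```

Emit:
{"name": "jog_arm", "arguments": {
  "series": [
    {"hand":-1,"xyz":[0,0,0.5],"roll":0},
    {"hand":-1,"xyz":[0,0,0.8],"roll":0},
    {"hand":-1,"xyz":[0,0,0.5],"roll":0},
    {"hand":-1,"xyz":[0,0,0],"roll":0},
    {"hand":-1,"xyz":[0,0,0],"roll":0}
  ]
}}

```text
time_s: 7.4
ee_pos: [0.4775, 0.003, 0.1404]
ee_rot: [-178.0, -0.0, -0.9]
ft_force: [0.5, -0.3, -1.3]
finger_gap: 0.165
gripper_force: 122.1
```

```bash
python3 - <<'E'
from h import *
im,s=wcap(); print(s)
cv2.imwrite("pics/w4.png",np.vstack([cv2.resize(im[:,:],(480,300)),cv2.resize(ctrl.capture("side")[100:300,200:520,::-1],(480,300))]))
E
```

```text
{'time_s': 7.4, 'joints': array([ -0.92994462,  12.10203839, -17.15426547,  60.72511164,
         2.01740445, 179.92757404]), 'qd': array([ 0.22793298,  0.97570202, -1.42185132, -0.47022522,  0.13332182,
        0.0692496 ]), 'tau': array([-2.51782977e-02, -6.90882754e+01,  4.88356626e+01,  3.43864392e-01,
        2.01051570e-01, -1.21844461e-02]), 'ee_pos': array([0.47746739, 0.00297401, 0.14035214]), 'ee_rot': array([-1.77982621e+02, -2.11340917e-02, -8.57563550e-01]), 'ft_force': array([ 0.54618201, -0.28680287, -1.2670409 ]), 'torque': array([-0.05863331,  0.1065534 , -0.02096541]), 'gripper_force': 122.10227966308594, 'finger_gap': 0.16515569340147218}
```

View pics/w4.png

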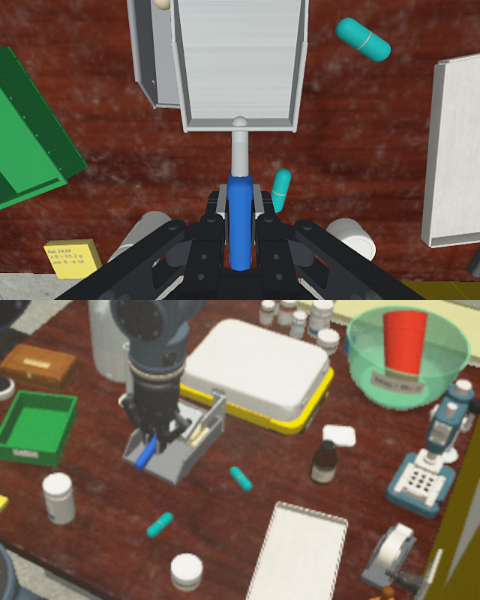

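The wrist joint is at its limit (j6 = 180°), so with this grasp the tool yaw can't drop below j1. The picture shows the scoop still straight in the grip and held over the bin's right wall. I'll lay it back in the tray and regrip with the hand turned 180°.

Emit:
{"name": "jog_arm", "arguments": {
  "series": [
    {"hand":-1,"xyz":[0,-0.3,0.4],"roll":0.5},
    {"hand":-1,"xyz":[-0.1,-0.8,0.4],"roll":0.5},
    {"hand":-1,"xyz":[-0.1,-0.9,0],"roll":0.5},
    {"hand":-1,"xyz":[-0.1,-0.9,0],"roll":0.5},
    {"hand":-1,"xyz":[-0.1,-0.9,0],"roll":0.4},
    {"hand":-1,"xyz":[-0.1,-0.9,0],"roll":0},
    {"hand":-1,"xyz":[-0.1,-0.9,0],"roll":0},
    {"hand":-1,"xyz":[-0.1,-0.9,0],"roll":0},
    {"hand":-1,"xyz":[-0.1,-0.8,0],"roll":0},
    {"hand":-1,"xyz":[-0.1,-0.4,0],"roll":0},
    {"hand":-1,"xyz":[0,0,0],"roll":0}
  ]
}}

```text
time_s: 8.6
ee_pos: [0.4405, -0.3059, 0.1713]
ee_rot: [-177.9, 0.1, 13.4]
ft_force: [0.2, 0.5, -2.0]
finger_gap: 0.162
gripper_force: 122.1
```

Emit:
{"name": "jog_arm", "arguments": {
  "series": [
    {"hand":-1,"xyz":[0.1,-0.05,-0.6],"roll":0},
    {"hand":-1,"xyz":[0,0,-0.9],"roll":0},
    {"hand":-1,"xyz":[0,0,-0.9],"roll":0},
    {"hand":-1,"xyz":[0,0,-0.7],"roll":0},
    {"hand":-1,"xyz":[0,0,-0.25],"roll":0},
    {"hand":-1,"xyz":[0,0,-0.05],"roll":0},
    {"hand":-0.2,"xyz":[0,0,0],"roll":0},
    {"hand":-0.2,"xyz":[0,0,0],"roll":0},
    {"hand":-0.2,"xyz":[0,0,0],"roll":0},
    {"hand":-0.2,"xyz":[0,0,0.5],"roll":0},
    {"hand":-0.2,"xyz":[0,0,1],"roll":0},
    {"hand":-0.2,"xyz":[0,0,1],"roll":0}
  ],
  "force": 40
}}

```text
time_s: 9.8
ee_pos: [0.4452, -0.3064, 0.138]
ee_rot: [-178.0, 0.0, 13.6]
ft_force: [0.7, -0.5, 0.5]
finger_gap: 0.4
gripper_force: 0.0
```

Emit:
{"name": "jog_arm", "arguments": {
  "series": [
    {"hand":-0.2,"xyz":[0,0,1],"roll":1},
    {"hand":-0.2,"xyz":[0,0,0],"roll":1},
    {"hand":-0.2,"xyz":[0,0,0],"roll":1},
    {"hand":-0.2,"xyz":[0,0,0],"roll":1},
    {"hand":-0.2,"xyz":[0,0,0],"roll":1},
    {"hand":-0.2,"xyz":[0,0,0],"roll":1},
    {"hand":-0.2,"xyz":[0,0,0],"roll":1},
    {"hand":-0.2,"xyz":[0,0,0],"roll":1},
    {"hand":-0.2,"xyz":[0,0,0],"roll":1},
    {"hand":-0.2,"xyz":[0,0,0],"roll":1},
    {"hand":-0.2,"xyz":[0,0,0],"roll":1},
    {"hand":-0.2,"xyz":[0,0,0],"roll":1}
  ]
}}

```text
time_s: 11.0
ee_pos: [0.4457, -0.3067, 0.1771]
ee_rot: [-178.0, 0.0, 85.8]
ft_force: [-0.4, 0.5, -0.2]
finger_gap: 0.396
gripper_force: 0.0
```

Emit:
{"name": "jog_arm", "arguments": {
  "series": [
    {"hand":-0.2,"xyz":[0,0,0],"roll":1},
    {"hand":-0.2,"xyz":[0,0,0],"roll":1},
    {"hand":-0.2,"xyz":[0,0,0],"roll":1},
    {"hand":-0.2,"xyz":[0,0,0],"roll":1},
    {"hand":-0.2,"xyz":[0,0,0],"roll":1},
    {"hand":-0.2,"xyz":[0,0,0],"roll":1},
    {"hand":-0.2,"xyz":[0,0,0],"roll":1},
    {"hand":-0.2,"xyz":[0,0,0],"roll":1},
    {"hand":-0.2,"xyz":[0,0,0],"roll":1},
    {"hand":-0.2,"xyz":[0,0,0],"roll":1},
    {"hand":-0.2,"xyz":[0,0,0],"roll":1},
    {"hand":-0.2,"xyz":[0,0,0],"roll":1}
  ]
}}

```text
time_s: 12.2
ee_pos: [0.4456, -0.3067, 0.1772]
ee_rot: [-178.0, 0.1, 157.8]
ft_force: [-0.8, 0.5, -0.3]
finger_gap: 0.399
gripper_force: 0.0
```

Emit:
{"name": "jog_arm", "arguments": {
  "series": [
    {"hand":-0.2,"xyz":[0,0,0],"roll":1},
    {"hand":-0.2,"xyz":[0,0,0],"roll":1},
    {"hand":-0.2,"xyz":[0,0,0],"roll":1},
    {"hand":-0.2,"xyz":[0,0,0],"roll":1},
    {"hand":-0.2,"xyz":[0,0,0],"roll":1},
    {"hand":-0.2,"xyz":[0,0,0],"roll":1}
  ]
}}

```text
time_s: 12.8
ee_pos: [0.4456, -0.3067, 0.1772]
ee_rot: [-177.9, 0.1, -166.2]
ft_force: [-0.3, -0.7, -0.3]
finger_gap: 0.402
gripper_force: 0.0
```

```bash
python3 - <<'E'
from h import *
s=ctrl.state(); print(s["time_s"],s["joints"],s["ee_pos"],s["ee_rot"])
for n in ("scene","side"): cv2.imwrite(f"raw_{n}2.png",ctrl.capture(n)[:,:,::-1])
E
```

```text
12.8 [-33.77756645  16.72717794  -5.56107505  66.13402761  -1.34810905
 -47.61594905] [ 0.44564015 -0.30669901  0.17717556] [-1.77925994e+02  6.80992275e-02 -1.66178948e+02]
```

Emit:
{"name": "jog_arm", "arguments": {
  "series": [
    {"hand":-0.2,"xyz":[0,0,0],"roll":1},
    {"hand":-0.2,"xyz":[0,0,0],"roll":1},
    {"hand":-0.2,"xyz":[0,0,0],"roll":1},
    {"hand":-0.2,"xyz":[0,0,0],"roll":1},
    {"hand":-0.2,"xyz":[0,0,0],"roll":1},
    {"hand":-0.2,"xyz":[0,0,0],"roll":1},
    {"hand":-0.2,"xyz":[0,0,0],"roll":1},
    {"hand":-0.2,"xyz":[0,0,0],"roll":1},
    {"hand":-0.2,"xyz":[0,0,0],"roll":1},
    {"hand":-0.2,"xyz":[0,0,0],"roll":1},
    {"hand":-0.2,"xyz":[0,0,0],"roll":1},
    {"hand":-0.2,"xyz":[0,0,0],"roll":1}
  ]
}}

```text
time_s: 14.1
ee_pos: [0.4456, -0.3067, 0.1768]
ee_rot: [-177.9, 0.0, -94.4]
ft_force: [0.2, 0.8, -0.3]
finger_gap: 0.404
gripper_force: 0.0
```

Emit:
{"name": "jog_arm", "arguments": {
  "series": [
    {"hand":-0.2,"xyz":[0,0,0],"roll":1},
    {"hand":-0.2,"xyz":[0,0,0],"roll":1},
    {"hand":-0.2,"xyz":[0,0,0],"roll":1},
    {"hand":-0.2,"xyz":[0,0,0],"roll":1},
    {"hand":-0.2,"xyz":[0,0,0],"roll":1},
    {"hand":-0.2,"xyz":[0,0,0],"roll":1},
    {"hand":-0.2,"xyz":[0,0,0],"roll":1},
    {"hand":-0.2,"xyz":[0,0,0],"roll":1},
    {"hand":-0.2,"xyz":[0,0,0],"roll":1},
    {"hand":-0.2,"xyz":[0,0,0],"roll":1},
    {"hand":-0.2,"xyz":[0,0,0],"roll":1},
    {"hand":-0.2,"xyz":[0,0,0],"roll":0}
  ]
}}

```text
time_s: 15.3
ee_pos: [0.4643, -0.2766, 0.1767]
ee_rot: [-179.6, 0.0, -31.3]
ft_force: [0.3, -0.3, 0.6]
finger_gap: 0.402
gripper_force: 0.0
```

Emit:
{"name": "jog_arm", "arguments": {
  "series": [
    {"hand":-0.2,"xyz":[0,0,0],"roll":0.25},
    {"hand":-0.2,"xyz":[0,0,0],"roll":0}
  ]
}}

```text
time_s: 15.5
ee_pos: [0.4668, -0.2721, 0.1765]
ee_rot: [-179.9, 0.0, -30.4]
ft_force: [0.1, -0.5, 0.5]
finger_gap: 0.395
gripper_force: 0.0
```

```bash
python3 - <<'E'
from h import *
s=ctrl.state(); print(s["time_s"],s["joints"],s["ee_pos"],s["ee_rot"])
E
```

```text
15.5 [-3.02976335e+01  1.81006791e+01 -3.73218704e+00  6.81950066e+01
  1.06398793e-01 -1.79862455e+02] [ 0.46677488 -0.27208023  0.17652989] [-1.79893668e+02  2.81280827e-02 -3.04351780e+01]
```

Emit:
{"name": "jog_arm", "arguments": {
  "series": [
    {"hand":-0.2,"xyz":[-0.1,-0.14,0],"roll":-1},
    {"hand":-0.2,"xyz":[-0.1,-0.14,0],"roll":-1},
    {"hand":-0.2,"xyz":[-0.1,-0.14,0],"roll":-1},
    {"hand":-0.2,"xyz":[-0.1,-0.14,0],"roll":-1},
    {"hand":-0.2,"xyz":[-0.1,-0.14,0],"roll":-1},
    {"hand":-0.2,"xyz":[-0.04,-0.16,0],"roll":-1},
    {"hand":-0.2,"xyz":[0,0,0],"roll":-1},
    {"hand":-0.2,"xyz":[0,0,0],"roll":-1},
    {"hand":-0.2,"xyz":[0,0,0],"roll":-1},
    {"hand":-0.2,"xyz":[0,0,0],"roll":-1},
    {"hand":-0.2,"xyz":[0,0,0],"roll":-1},
    {"hand":-0.2,"xyz":[0,0,0],"roll":-1}
  ]
}}

```text
time_s: 16.7
ee_pos: [0.4446, -0.3073, 0.1764]
ee_rot: [-179.9, 0.0, -102.8]
ft_force: [-0.6, 0.1, 0.3]
finger_gap: 0.402
gripper_force: 0.0
```

Emit:
{"name": "jog_arm", "arguments": {
  "series": [
    {"hand":-0.2,"xyz":[0,0,0],"roll":-1},
    {"hand":-0.2,"xyz":[0,0,0],"roll":-1},
    {"hand":-0.2,"xyz":[0,0,0],"roll":-1},
    {"hand":-0.2,"xyz":[0,0,0],"roll":-1},
    {"hand":-0.2,"xyz":[0,0,0],"roll":-1},
    {"hand":-0.2,"xyz":[0,0,0],"roll":-1},
    {"hand":-0.2,"xyz":[0,0,0],"roll":-1},
    {"hand":-0.2,"xyz":[0,0,0],"roll":-1},
    {"hand":-0.2,"xyz":[0,0,0],"roll":-1},
    {"hand":-0.2,"xyz":[0,0,0],"roll":-1},
    {"hand":-0.2,"xyz":[0,0,0],"roll":-0.67},
    {"hand":-0.2,"xyz":[0,0,0],"roll":0}
  ]
}}

```text
time_s: 17.9
ee_pos: [0.4446, -0.3072, 0.1764]
ee_rot: [-179.9, 0.1, -166.6]
ft_force: [-0.8, -0.4, 0.3]
finger_gap: 0.4
gripper_force: 0.0
```

```bash
python3 - <<'E'
from h import *
im,s=wcap(); print(s["time_s"],s["ee_pos"],s["ee_rot"])
sp=(*(np.array([.4452,-.3064])+.085*np.array([np.cos(np.radians(13.6)),np.sin(np.radians(13.6))])),13.6)
L=[(38,-35,4),(38,35,4),(-38,-35,20.5),(-38,35,20.5),(-145,0,49),(-60,8,49),(-60,-8,49)]
for q in proj("wrist",pts(sp,L)): print(np.round(q))
cv2.imwrite("raw_w5.png",im)
# blue handle mask
hsv=cv2.cvtColor(im,cv2.COLOR_BGR2HSV); m=cv2.inRange(hsv,(105,150,80),(125,255,255)); n,l,st,c=cv2.connectedComponentsWithStats(m); print([(st[i].tolist()) for i in range(1,n) if st[i][4]>150])
E
```

```text
17.9 [ 0.44462867 -0.30720667  0.17640042] [-1.79887202e+02  5.10072222e-02 -1.66587413e+02]
[291. 281.]
[349. 281.]
[287. 228.]
[353. 228.]
[319. 127.]
[328. 220.]
[311. 220.]
[[315, 133, 18, 90, 1401]]
```

```bash
python3 - <<'E'
from h import *
im=cv2.imread("raw_w5.png"); wset([.44463,-.30721,.1764],[-179.887,.05,-166.587])
hsv=cv2.cvtColor(im,cv2.COLOR_BGR2HSV); m=cv2.inRange(hsv,(105,150,80),(125,255,255)); m[:130]=0
uv=[(np.where(m[r])[0].mean(),r) for r in (145,160,175,190,205,215)]; print(np.round(uv,1).tolist())
p=plane("wrist",uv,.045); print(p.round(4).tolist(), np.degrees(np.arctan2(*(p[-1]-p[0])[[1,0]])))
e=plane("wrist",[(uv[0][0],133),(uv[-1][0],223)],.045); print(e.round(4))
E
```

```text
[[324.0, 145.0], [323.5, 160.0], [323.0, 175.0], [322.5, 190.0], [322.5, 205.0], [322.0, 215.0]]
[[0.4011, -0.3129, 0.045], [0.4142, -0.3102, 0.045], [0.4277, -0.3074, 0.045], [0.4417, -0.3044, 0.045], [0.456, -0.301, 0.045], [0.466, -0.299, 0.045]] 12.065918159586603
[[ 0.391  -0.3154  0.045 ]
 [ 0.4741 -0.2971  0.045 ]]
```

Emit:
{"name": "jog_arm", "arguments": {
  "series": [
    {"hand":-0.2,"xyz":[0.125,0.12,-0.4],"roll":-0.2},
    {"hand":-0.2,"xyz":[0,0,-0.9],"roll":0},
    {"hand":-0.2,"xyz":[0,0,-0.9],"roll":0},
    {"hand":-0.2,"xyz":[0,0,-0.9],"roll":0},
    {"hand":-0.2,"xyz":[0,0,-0.48],"roll":0},
    {"hand":-0.2,"xyz":[0,0,0],"roll":0},
    {"hand":-1,"xyz":[0,0,0],"roll":0},
    {"hand":-1,"xyz":[0,0,0],"roll":0},
    {"hand":-1,"xyz":[0,0,0],"roll":0},
    {"hand":-1,"xyz":[0,0,0],"roll":0},
    {"hand":-1,"xyz":[0,0,0],"roll":0}
  ],
  "force": 20
}}

```text
time_s: 19.05
ee_pos: [0.4504, -0.3026, 0.034]
ee_rot: [-179.8, 0.1, -167.6]
ft_force: [-0.8, -2.8, 6.1]
finger_gap: 0.181
gripper_force: 24.0
```

Emit:
{"name": "jog_arm", "arguments": {
  "series": [
    {"hand":-1,"xyz":[0,0,0],"roll":0},
    {"hand":-1,"xyz":[0,0,0.3],"roll":0},
    {"hand":-1,"xyz":[0,0,0.8],"roll":0},
    {"hand":-1,"xyz":[0,0,0.9],"roll":0},
    {"hand":-1,"xyz":[0,0,0.9],"roll":-0.3},
    {"hand":-1,"xyz":[0,0.4,0.9],"roll":-0.4},
    {"hand":-1,"xyz":[0.1,0.8,0.5],"roll":-0.4},
    {"hand":-1,"xyz":[0.1,0.9,0],"roll":-0.4},
    {"hand":-1,"xyz":[0.1,0.9,0],"roll":-0.4},
    {"hand":-1,"xyz":[0.1,0.9,0],"roll":-0.4},
    {"hand":-1,"xyz":[0.1,0.9,0],"roll":-0.4},
    {"hand":-1,"xyz":[0.1,0.9,0],"roll":-0.03}
  ],
  "force": 120
}}

```text
time_s: 20.25
ee_pos: [0.4737, -0.0724, 0.2059]
ee_rot: [-179.9, 0.1, 175.9]
ft_force: [1.3, -0.6, -1.6]
finger_gap: 0.16
gripper_force: 117.4
```

Emit:
{"name": "jog_arm", "arguments": {
  "series": [
    {"hand":-1,"xyz":[0.1,0.9,0],"roll":0},
    {"hand":-1,"xyz":[0.1,0.9,0],"roll":0},
    {"hand":-1,"xyz":[0,0.8,0],"roll":0},
    {"hand":-1,"xyz":[0,0.35,0],"roll":0},
    {"hand":-1,"xyz":[0,0,0],"roll":0}
  ]
}}

```text
time_s: 20.75
ee_pos: [0.4817, 0.0454, 0.2056]
ee_rot: [-179.9, 0.1, 176.1]
ft_force: [-0.6, -0.4, -2.1]
finger_gap: 0.162
gripper_force: 117.5
```

```bash
python3 - <<'E'
from h import *
im,s=wcap(); print(s["time_s"],s["joints"],s["ee_pos"],s["ee_rot"],s["ft_force"],s["torque"])
tcp,yaw=s["ee_pos"],s["ee_rot"][2]-180
R=Ro.from_euler("z",yaw,degrees=True)
L=np.array([(-38,35,18.5),(-38,-35,18.5),(-145,0,47),(-60,8,47),(-60,-8,47),(38,35,1.5),(38,-35,1.5)])/1000
q=proj("wrist",tcp+R.apply(L+[.085,0,-.032])); print(q.round(1).tolist())
for v in q: cv2.circle(im,tuple(int(round(k)) for k in v),1,(0,0,255),-1)
cv2.imwrite("pics/w6.png",tile(im,220,120,200,150,4)); cv2.imwrite("raw_w6.png",im)
E
```

```text
20.75 [ 5.44972433 10.83749885 -8.99532994 70.13050286 -0.10191377  9.30597818] [0.48174622 0.04541602 0.20555821] [-1.79905357e+02  5.26658915e-02  1.76143757e+02] [-0.60790577 -0.35780837 -2.10467047] [ 0.01826326  0.09108429 -0.0302198 ]
[[375.7, 326.2], [260.2, 326.0], [317.0, 161.8], [333.7, 332.5], [301.1, 332.4], [365.4, 391.8], [271.2, 391.6]]
```

View pics/w6.png

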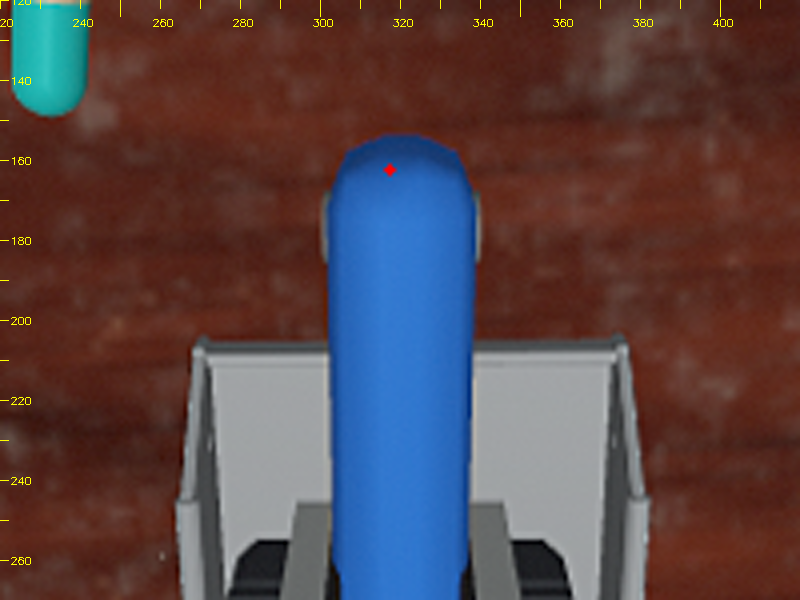

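The handle runs straight at column 320 and the bin sill corners are at (270.7,209) and (375.5,209). I'll compute the lateral offset of the scoop from the bin centre in this same view.

```bash
python3 - <<'E'
from h import *
wset([.48175,.04542,.20556],[-179.905,.053,176.144])
h=plane("wrist",[(320.2,165),(320.1,250)],.2206); b=plane("wrist",[(270.7,209),(375.5,209)],.012)
print(h.round(4),b.round(4),np.hypot(*(b[1]-b[0])[:2]))
a=np.radians(-3.98);x,y=.6089,.0412
tb=lambda p:np.c_[(p[:,0]-x)*np.cos(a)+(p[:,1]-y)*np.sin(a),-(p[:,0]-x)*np.sin(a)+(p[:,1]-y)*np.cos(a)]*1000
print("handle",tb(h).round(1).tolist(),"sill",tb(b).round(1).tolist(), "tcp",tb(np.array([[.48175,.04542]])).round(1))
print("side walls yaw; handle yaw",np.degrees(np.arctan2(*(h[1]-h[0])[[1,0]])))
E
```

```text
[[0.4233 0.0507 0.2206]
 [0.4613 0.0481 0.2206]] [[ 0.5181 -0.0139  0.012 ]
 [ 0.5262  0.1085  0.012 ]] 0.12257309947533604
handle [[-185.8, -3.5], [-147.7, -3.4]] sill [[-86.7, -61.2], [-87.2, 61.3]] tcp [[-127.1   -4.6]]
side walls yaw; handle yaw -3.8643121007003227
```

Emit:
{"name": "jog_arm", "arguments": {
  "series": [
    {"hand":-1,"xyz":[-0.02,0.09,-0.4],"roll":-0.02},
    {"hand":-1,"xyz":[0,0,-0.9],"roll":0},
    {"hand":-1,"xyz":[0,0,-0.9],"roll":0},
    {"hand":-1,"xyz":[0,0,-0.9],"roll":0},
    {"hand":-1,"xyz":[0,0,-0.7],"roll":0},
    {"hand":-1,"xyz":[0,0,-0.4],"roll":0},
    {"hand":-1,"xyz":[0,0,0],"roll":0}
  ]
}}

```text
time_s: 21.5
ee_pos: [0.4801, 0.0461, 0.0356]
ee_rot: [-179.8, -0.1, 175.8]
ft_force: [-0.1, 0.1, -0.4]
finger_gap: 0.163
gripper_force: 118.9
```

Emit:
{"name": "jog_arm", "arguments": {
  "series": [
    {"hand":-1,"xyz":[0,0.07,0.03],"roll":0.02},
    {"hand":-1,"xyz":[0,0,0],"roll":0}
  ]
}}

```text
time_s: 21.7
ee_pos: [0.4817, 0.0501, 0.0392]
ee_rot: [-179.9, 0.1, 176.0]
ft_force: [-0.2, -0.3, -1.1]
finger_gap: 0.162
gripper_force: 119.0
```

Emit:
{"name": "jog_arm", "arguments": {
  "series": [
    {"hand":-1,"xyz":[0,-0.03,-0.07],"roll":0},
    {"hand":-1,"xyz":[0.3,-0.021,0],"roll":0},
    {"hand":-1,"xyz":[0.3,-0.021,0],"roll":0},
    {"hand":-1,"xyz":[0.3,-0.021,0],"roll":0},
    {"hand":-1,"xyz":[0.3,-0.021,0],"roll":0},
    {"hand":-1,"xyz":[0.3,-0.021,0],"roll":0}
  ]
}}

```text
time_s: 22.3
ee_pos: [0.5412, 0.0448, 0.0355]
ee_rot: [-179.9, 0.0, 176.0]
ft_force: [-1.7, 0.5, -3.9]
finger_gap: 0.161
gripper_force: 118.6
```

Emit:
{"name": "jog_arm", "arguments": {
  "series": [
    {"hand":-1,"xyz":[0.2,-0.014,0],"roll":0},
    {"hand":-1,"xyz":[0.2,-0.014,0],"roll":0},
    {"hand":-1,"xyz":[0.15,-0.01,0],"roll":0},
    {"hand":-1,"xyz":[0.1,-0.007,0],"roll":0}
  ]
}}

```text
time_s: 22.7
ee_pos: [0.5677, 0.0432, 0.0356]
ee_rot: [-179.9, 0.1, 176.0]
ft_force: [-0.6, 0.7, -2.2]
finger_gap: 0.165
gripper_force: 118.7
```

Emit:
{"name": "jog_arm", "arguments": {
  "series": [
    {"hand":-1,"xyz":[0,0,0.05],"roll":0},
    {"hand":-1,"xyz":[0,0,0.1],"roll":0},
    {"hand":-1,"xyz":[0,0,0.15],"roll":0},
    {"hand":-1,"xyz":[0,0,0.2],"roll":0},
    {"hand":-1,"xyz":[0,0,0.2],"roll":0},
    {"hand":-1,"xyz":[0,0,0.2],"roll":0},
    {"hand":-1,"xyz":[0,0,0.15],"roll":0},
    {"hand":-1,"xyz":[0,0,0.1],"roll":0},
    {"hand":-1,"xyz":[0,0,0.03],"roll":0},
    {"hand":-1,"xyz":[0,0,0],"roll":0},
    {"hand":-1,"xyz":[0,0,0],"roll":0}
  ]
}}

```text
time_s: 23.8
ee_pos: [0.567, 0.0432, 0.0824]
ee_rot: [-179.9, 0.0, 176.0]
ft_force: [0.8, -0.2, -3.4]
finger_gap: 0.163
gripper_force: 118.7
```

```bash
python3 - <<'E'
from h import *
s=ctrl.state(); print(s["time_s"],s["ee_pos"],s["ee_rot"],s["ft_force"],s["torque"])
for n in ("scene","side"):
    im=ctrl.capture(n)[:,:,::-1]; cv2.imwrite(f"raw_{n}3.png",im)
    hsv=cv2.cvtColor(im,cv2.COLOR_BGR2HSV); m=cv2.inRange(hsv,(12,25,150),(32,120,255))
    x,y=(240,190) if n=="scene" else (270,140)
    sub=m[y:y+100,x:x+120]; k,l,st,c=cv2.connectedComponentsWithStats(sub); print(n,[(st[i].tolist(),(c[i]+[x,y]).round().tolist()) for i in range(1,k) if st[i][4]>25])
E
```

```text
23.8 [0.56695331 0.04320972 0.08240849] [-1.79886821e+02  2.18641674e-02  1.76002779e+02] [ 0.81771042 -0.23678919 -3.41934176] [0.02552618 0.21257132 0.00344857]
scene [([30, 36, 36, 34, 737], [288.0, 242.0]), ([45, 66, 29, 18, 264], [298.0, 264.0])]
side [([57, 15, 16, 11, 29], [335.0, 160.0]), ([51, 21, 17, 22, 205], [329.0, 170.0]), ([80, 23, 16, 10, 33], [357.0, 168.0]), ([59, 45, 11, 13, 35], [334.0, 191.0])]
```

Lift load of about 1.35 N and the moment change both indicate 5 boluses on the pan (three and two). I'll back off to bin x = 36 and then strike.

Emit:
{"name": "jog_arm", "arguments": {
  "series": [
    {"hand":-1,"xyz":[-0.04,0.003,0.005],"roll":0},
    {"hand":-1,"xyz":[-0.07,0.005,0],"roll":0},
    {"hand":-1,"xyz":[-0.06,0.004,0],"roll":0},
    {"hand":-1,"xyz":[0,-0.05,0],"roll":0},
    {"hand":-1,"xyz":[-0.007,-0.1,0],"roll":0},
    {"hand":-1,"xyz":[-0.01,-0.15,0],"roll":0},
    {"hand":-1,"xyz":[-0.01,-0.15,0],"roll":0},
    {"hand":-1,"xyz":[-0.01,-0.15,0],"roll":0},
    {"hand":-1,"xyz":[-0.01,-0.15,0],"roll":0},
    {"hand":-1,"xyz":[-0.01,-0.15,0],"roll":0},
    {"hand":-1,"xyz":[-0.01,-0.15,0],"roll":0},
    {"hand":-1,"xyz":[-0.01,-0.15,0],"roll":0}
  ]
}}

```text
time_s: 25.1
ee_pos: [0.557, -0.0047, 0.0827]
ee_rot: [-179.9, 0.0, 176.0]
ft_force: [0.6, 0.2, -3.2]
finger_gap: 0.162
gripper_force: 118.6
```

Emit:
{"name": "jog_arm", "arguments": {
  "series": [
    {"hand":-1,"xyz":[-0.01,-0.15,0],"roll":0},
    {"hand":-1,"xyz":[-0.01,-0.15,0],"roll":0},
    {"hand":-1,"xyz":[-0.01,-0.15,0],"roll":0},
    {"hand":-1,"xyz":[-0.01,-0.15,0],"roll":0},
    {"hand":-1,"xyz":[-0.01,-0.15,0],"roll":0},
    {"hand":-1,"xyz":[-0.01,-0.15,0],"roll":0},
    {"hand":-1,"xyz":[-0.01,-0.15,0],"roll":0},
    {"hand":-1,"xyz":[-0.01,-0.15,0],"roll":0},
    {"hand":-1,"xyz":[-0.01,-0.15,0],"roll":0},
    {"hand":-1,"xyz":[-0.01,-0.15,0],"roll":0},
    {"hand":-1,"xyz":[-0.01,-0.15,0],"roll":0},
    {"hand":-1,"xyz":[-0.01,-0.15,0],"roll":0}
  ]
}}

```text
time_s: 26.3
ee_pos: [0.5524, -0.0768, 0.0829]
ee_rot: [-179.9, 0.1, 176.0]
ft_force: [0.4, 0.1, -2.6]
finger_gap: 0.162
gripper_force: 118.8
```

Emit:
{"name": "jog_arm", "arguments": {
  "series": [
    {"hand":-1,"xyz":[-0.01,-0.15,0],"roll":0},
    {"hand":-1,"xyz":[-0.005,-0.08,0],"roll":0},
    {"hand":-1,"xyz":[0,0,0],"roll":0},
    {"hand":-1,"xyz":[0,0,0],"roll":0}
  ]
}}

```text
time_s: 26.7
ee_pos: [0.5518, -0.0855, 0.0829]
ee_rot: [-179.9, 0.0, 176.0]
ft_force: [-0.6, 0.6, -2.9]
finger_gap: 0.163
gripper_force: 118.8
```

```bash
python3 - <<'E'
from h import *
s=ctrl.state(); print(s["time_s"],s["ee_pos"],s["ee_rot"],s["ft_force"],s["torque"])
a=ctrl.capture("scene")[:,:,::-1]; b=ctrl.capture("side")[:,:,::-1]; cv2.imwrite("raw_a4.png",a); cv2.imwrite("raw_b4.png",b)
cv2.imwrite("pics/m4.png",np.hstack([cv2.resize(a[180:290,245:345],(400,440),interpolation=2),cv2.resize(b[140:250,270:370],(400,440),interpolation=2)]))
E
```

```text
26.7 [ 0.55183746 -0.08545617  0.08290343] [-1.79894534e+02  4.55700374e-02  1.75998510e+02] [-0.61132968  0.60155904 -2.89400246] [-0.0200722   0.21537171 -0.00604665]
```

```bash
python3 - <<'E'
from h import *
F=[];T=[]
for i in range(10):
    ctrl.capture("side"); s=ctrl.state(); F.append(s["ft_force"]);T.append(s["torque"])
print(s["time_s"],np.mean(F,0).round(2),np.mean(T,0).round(3),np.std(F,0).round(2),np.std(T,0).round(3))
a=cv2.imread("raw_a4.png");b=cv2.imread("raw_b4.png")
tcp=np.array([.55184,-.08546,.0829]);R=Ro.from_euler("z",-4,degrees=True)
Lp=np.array([(-36,-33,19),(-36,33,19),(38,33,19),(38,-33,19)])/1000
for n,im in (("scene",a),("side",b)):
    hsv=cv2.cvtColor(im,cv2.COLOR_BGR2HSV); m=cv2.inRange(hsv,(12,25,120),(32,140,255))
    q=proj(n,tcp+R.apply(Lp+[.085,.001,-.032])); print(n,"pan poly",q.round().tolist())
    x,y=(230,170) if n=="scene" else (260,130)
    k,l,st,c=cv2.connectedComponentsWithStats(m[y:y+130,x:x+150]); print([((st[i][:2]+[x,y]).tolist(),st[i][2:].tolist()) for i in range(1,k) if st[i][4]>25])
E
```

```text
27.3 [-0.16 -0.27 -2.61] [ 0.015  0.188 -0.016] [0.3  0.45 0.51] [0.025 0.033 0.024]
scene pan poly [[272.0, 190.0], [285.0, 207.0], [258.0, 220.0], [245.0, 202.0]]
[([250, 170], [31, 12, 83]), ([246, 193], [33, 27, 526]), ([270, 233], [25, 17, 213]), ([279, 243], [35, 31, 637]), ([254, 275], [24, 25, 46])]
side pan poly [[362.0, 203.0], [342.0, 193.0], [355.0, 179.0], [374.0, 188.0]]
[([262, 130], [17, 25, 35]), ([319, 144], [14, 17, 32]), ([329, 151], [38, 15, 126]), ([393, 160], [17, 21, 50]), ([362, 171], [29, 11, 47]), ([303, 173], [26, 24, 375]), ([360, 181], [14, 20, 118]), ([354, 190], [6, 7, 31]), ([383, 234], [27, 11, 116])]
```

View pics/m4.png

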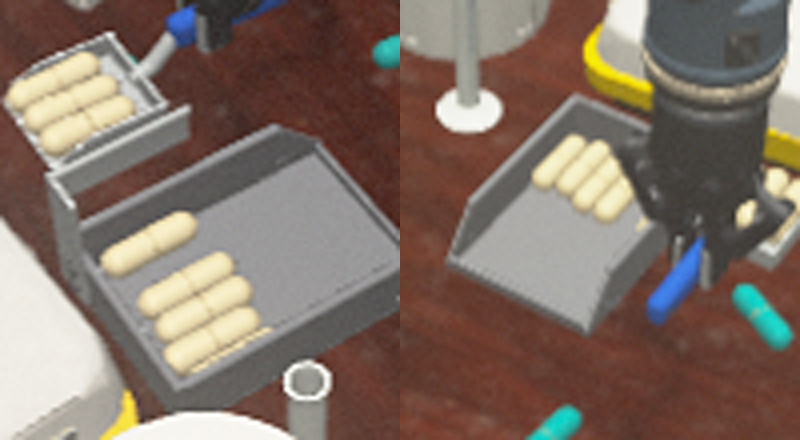

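The last view shows exactly three boluses in one layer on the pan and five in the bin. Next I'll raise it and carry it smoothly to the basket.

Emit:
{"name": "jog_arm", "arguments": {
  "series": [
    {"hand":-1,"xyz":[0,-0.05,0.2],"roll":0},
    {"hand":-1,"xyz":[0,-0.05,0.4],"roll":0},
    {"hand":-1,"xyz":[0,0,0.6],"roll":0},
    {"hand":-1,"xyz":[0,0,0.7],"roll":0},
    {"hand":-1,"xyz":[0,0,0.5],"roll":0},
    {"hand":-1,"xyz":[0,0,0.4],"roll":0},
    {"hand":-1,"xyz":[-0.05,0.2,0.2],"roll":0.2},
    {"hand":-1,"xyz":[-0.12,0.4,0],"roll":0.3},
    {"hand":-1,"xyz":[-0.2,0.6,0],"roll":0.35},
    {"hand":-1,"xyz":[-0.3,0.8,0],"roll":0.4},
    {"hand":-1,"xyz":[-0.3,0.8,0],"roll":0.4},
    {"hand":-1,"xyz":[-0.3,0.8,0],"roll":0.4}
  ]
}}

```text
time_s: 28.5
ee_pos: [0.4993, 0.0565, 0.202]
ee_rot: [-179.9, -0.0, -171.5]
ft_force: [0.6, 1.0, -2.4]
finger_gap: 0.162
gripper_force: 118.8
```

Emit:
{"name": "jog_arm", "arguments": {
  "series": [
    {"hand":-1,"xyz":[-0.3,0.8,0],"roll":0.4},
    {"hand":-1,"xyz":[-0.3,0.8,0],"roll":0.4},
    {"hand":-1,"xyz":[-0.3,0.8,0],"roll":0.4},
    {"hand":-1,"xyz":[-0.3,0.8,0],"roll":0.4},
    {"hand":-1,"xyz":[-0.3,0.8,0],"roll":0.3},
    {"hand":-1,"xyz":[-0.25,0.6,0],"roll":0.15},
    {"hand":-1,"xyz":[-0.15,0.4,0],"roll":0.05},
    {"hand":-1,"xyz":[-0.08,0.2,0],"roll":0},
    {"hand":-1,"xyz":[0,0.05,0],"roll":0},
    {"hand":-1,"xyz":[0,0,0],"roll":0},
    {"hand":-1,"xyz":[0,0,0],"roll":0}
  ]
}}

```text
time_s: 29.6
ee_pos: [0.422, 0.2639, 0.2028]
ee_rot: [-179.9, 0.0, -159.1]
ft_force: [0.2, -0.2, -2.5]
finger_gap: 0.167
gripper_force: 118.7
```

```bash
cat >> h.py <<'E'
def look(tag):
    """ivory count in wrist/scene/side + mean force"""
    F=[];T=[]
    for i in range(4):
        im,s=wcap(); F.append(s["ft_force"]);T.append(s["torque"])
    print(tag,s["time_s"],s["ee_pos"].round(4),s["ee_rot"].round(1),"F",np.mean(F,0).round(2),"T",np.mean(T,0).round(3),"gap",round(s["finger_gap"],3),s["gripper_force"])
    cv2.imwrite(f"raw_w_{tag}.png",im)
    for n,roi in (("wrist",(0,0,640,400)),("scene",(360,190,130,170)),("side",(180,120,130,120))):
        im=cv2.imread(f"raw_w_{tag}.png") if n=="wrist" else ctrl.capture(n)[:,:,::-1]
        if n!="wrist": cv2.imwrite(f"raw_{n}_{tag}.png",im)
        x,y,w,h=roi; hsv=cv2.cvtColor(np.ascontiguousarray(im[y:y+h,x:x+w]),cv2.COLOR_BGR2HSV)
        for nm,lo,hi in (("ivory",(14,30,150),(30,120,255)),("blue",(105,150,60),(125,255,255)),("green",(60,150,60),(75,255,255))):
            k,l,st,c=cv2.connectedComponentsWithStats(cv2.inRange(hsv,lo,hi)); print("  ",n,nm,[((st[i][:2]+[x,y]).tolist(),st[i][2:].tolist()) for i in range(1,k) if st[i][4]>60])
E
python3 -c "
from h import *
look('c')"
```

```text
c 29.75 [0.4221 0.2639 0.2029] [-179.9    0.  -159.2] F [-0.06 -0.13 -2.58] T [-0.049  0.156 -0.006] gap 0.166 118.75039458274841
   wrist ivory [([390, 58], [15, 10, 71]), ([366, 63], [12, 11, 73]), ([361, 74], [16, 11, 72]), ([439, 242], [51, 45, 1405]), ([34, 244], [22, 44, 732]), ([66, 254], [63, 61, 2237]), ([298, 347], [10, 11, 67]), ([309, 346], [31, 15, 332])]
   wrist blue [([302, 155], [36, 173, 5497]), ([454, 171], [34, 35, 333])]
   wrist green [([263, 177], [40, 111, 3002]), ([337, 177], [54, 121, 4373])]
   scene ivory [([413, 239], [40, 37, 866]), ([477, 330], [13, 27, 227])]
   scene blue [([446, 199], [15, 27, 172])]
   scene green [([379, 260], [85, 78, 3073])]
   side ivory [([222, 133], [14, 17, 78]), ([180, 168], [7, 13, 66])]
   side blue [([200, 151], [10, 23, 106])]
   side green [([196, 164], [55, 38, 1009])]
```

```bash
python3 - <<'E'
from h import *
wset([.4221,.2639,.2029],[-179.9,0,-159.2]); im=cv2.imread("raw_w_c.png")
bp=(.498,.301,20.8)
print(proj("wrist",pts(bp,[(-80,-61,46),(-80,61,46),(-80,-61,0),(-80,61,0),(0,-61,46),(0,61,46),(0,0,2.5)])).round(1).tolist())
hsv=cv2.cvtColor(im,cv2.COLOR_BGR2HSV); m=cv2.inRange(hsv,(55,120,30),(80,255,255))
for r in (165,170,175,180,185,190,200,220,240,260): 
    c=np.where(m[r])[0]; print(r,(c.min(),c.max(),len(c)) if len(c) else None)
for cc in (255,275,295,350,370,390):
    r=np.where(m[:,cc])[0]; print(cc,r.min() if len(r) else None, [im[k,cc].tolist() for k in range(168,200,4)])
E
```

```text
[[266.4, 188.5], [386.8, 188.6], [273.2, 176.9], [378.4, 177.0], [270.6, 258.0], [381.4, 258.2], [325.4, 240.0]]
165 None
170 None
175 None
180 (np.int64(271), np.int64(380), 60)
185 (np.int64(263), np.int64(390), 92)
190 (np.int64(263), np.int64(389), 91)
200 (np.int64(264), np.int64(388), 89)
220 (np.int64(265), np.int64(387), 88)
240 (np.int64(266), np.int64(385), 86)
260 (np.int64(268), np.int64(383), 34)
255 None [[41, 49, 79], [22, 31, 72], [25, 34, 70], [59, 68, 90], [27, 37, 71], [30, 40, 82], [29, 40, 88], [42, 51, 100]]
275 176 [[62, 69, 92], [71, 78, 97], [55, 95, 47], [46, 86, 26], [92, 163, 58], [96, 171, 60], [63, 117, 40], [53, 96, 31]]
295 177 [[30, 37, 70], [29, 36, 69], [50, 89, 54], [47, 86, 27], [89, 160, 57], [99, 173, 63], [105, 178, 71], [106, 177, 69]]
350 177 [[24, 36, 83], [23, 31, 76], [49, 89, 54], [46, 85, 28], [80, 149, 47], [100, 174, 64], [105, 177, 69], [106, 178, 71]]
370 177 [[39, 50, 98], [27, 39, 90], [50, 89, 61], [45, 85, 24], [82, 149, 51], [100, 175, 65], [105, 176, 68], [105, 177, 69]]
390 184 [[36, 49, 99], [32, 44, 95], [30, 44, 94], [34, 44, 91], [61, 114, 49], [58, 108, 59], [43, 77, 64], [40, 70, 82]]
```

Emit:
{"name": "jog_arm", "arguments": {
  "series": [
    {"hand":-1,"xyz":[-0.03,0.08,-0.2],"roll":0},
    {"hand":-1,"xyz":[-0.03,0.07,-0.4],"roll":0},
    {"hand":-1,"xyz":[0,0,-0.5],"roll":0},
    {"hand":-1,"xyz":[0,0,-0.5],"roll":0},
    {"hand":-1,"xyz":[0,0,-0.45],"roll":0},
    {"hand":-1,"xyz":[0,0,-0.3],"roll":0},
    {"hand":-1,"xyz":[0,0,-0.2],"roll":0},
    {"hand":-1,"xyz":[0,0,-0.1],"roll":0},
    {"hand":-1,"xyz":[0,0,0],"roll":0}
  ]
}}

```text
time_s: 30.8
ee_pos: [0.4194, 0.2705, 0.0968]
ee_rot: [-179.9, 0.0, -159.1]
ft_force: [0.5, -0.4, -2.4]
finger_gap: 0.16
gripper_force: 118.8
```

Emit:
{"name": "jog_arm", "arguments": {
  "series": [
    {"hand":-1,"xyz":[0,0,0],"roll":0},
    {"hand":-1,"xyz":[0,0,0],"roll":0},
    {"hand":-1,"xyz":[0,0,0],"roll":0}
  ],
  "force": 20
}}

```text
time_s: 31.1
ee_pos: [0.4197, 0.2707, 0.0974]
ee_rot: [-179.9, 0.1, -159.1]
ft_force: [0.6, -0.1, -2.2]
finger_gap: 0.16
gripper_force: 118.8
```

```bash
python3 -c "
from h import *
look('d')"
```

```text
d 31.25 [0.4195 0.2705 0.0971] [-1.799e+02  1.000e-01 -1.591e+02] F [-0.04 -0.2  -2.02] T [-0.065  0.194 -0.005] gap 0.162 118.76875162124634
   wrist ivory [([371, 65], [24, 13, 72]), ([476, 302], [71, 56, 2253]), ([0, 324], [37, 64, 1639]), ([309, 347], [31, 14, 288])]
   wrist blue [([175, 19], [25, 70, 215]), ([302, 155], [36, 173, 5524]), ([498, 203], [53, 47, 730])]
   wrist green [([224, 209], [79, 91, 4886]), ([337, 210], [78, 91, 4687])]
   scene ivory [([443, 190], [47, 17, 86]), ([408, 271], [37, 35, 764]), ([477, 330], [13, 27, 228])]
   scene blue [([438, 236], [14, 22, 147])]
   scene green [([379, 252], [55, 58, 184]), ([385, 265], [80, 74, 1768])]
   side ivory [([180, 168], [7, 13, 66])]
   side blue [([204, 180], [10, 20, 95])]
   side green [([211, 165], [40, 37, 564])]
```

Emit:
{"name": "jog_arm", "arguments": {
  "series": [
    {"hand":-0.66,"xyz":[0,0,0],"roll":0},
    {"hand":-0.65,"xyz":[0,0,0],"roll":0}
  ],
  "force": 20
}}

```text
time_s: 31.6
ee_pos: [0.4194, 0.2705, 0.0969]
ee_rot: [-179.9, 0.0, -159.1]
ft_force: [0.4, 0.2, -1.9]
finger_gap: 0.179
gripper_force: 48.0
```

Emit:
{"name": "jog_arm", "arguments": {
  "series": [
    {"hand":-0.64,"xyz":[0,0,0],"roll":0},
    {"hand":-0.64,"xyz":[0,0,0],"roll":0}
  ]
}}

```text
time_s: 31.8
ee_pos: [0.4194, 0.2705, 0.0969]
ee_rot: [-179.9, 0.0, -159.1]
ft_force: [0.6, -1.5, -3.1]
finger_gap: 0.18
gripper_force: 28.6
```

Emit:
{"name": "jog_arm", "arguments": {
  "series": [
    {"hand":-0.635,"xyz":[0,0,0],"roll":0},
    {"hand":-0.635,"xyz":[0,0,0],"roll":0}
  ]
}}

```text
time_s: 32.0
ee_pos: [0.4194, 0.2705, 0.0969]
ee_rot: [-179.9, 0.0, -159.1]
ft_force: [-1.7, -0.4, -2.7]
finger_gap: 0.184
gripper_force: 18.8
```

```bash
python3 -c "
from h import *
look('e')"
```

```text
e 32.15 [0.4194 0.2705 0.0969] [-179.9    0.  -159.1] F [-0.6  -0.15 -2.31] T [-0.05   0.195 -0.006] gap 0.186 18.78873109817505
   wrist ivory [([476, 302], [72, 56, 2225]), ([0, 324], [39, 64, 1639]), ([309, 348], [31, 13, 276])]
   wrist blue [([175, 18], [25, 71, 216]), ([302, 155], [36, 173, 5697]), ([498, 203], [53, 48, 738])]
   wrist green [([224, 209], [79, 92, 4739]), ([337, 210], [78, 90, 4608])]
   scene ivory [([443, 190], [47, 17, 87]), ([408, 271], [37, 35, 760]), ([477, 330], [13, 27, 228])]
   scene blue [([438, 236], [14, 22, 158])]
   scene green [([379, 252], [48, 57, 175]), ([386, 265], [79, 73, 1791])]
   side ivory [([180, 168], [7, 13, 66])]
   side blue [([204, 179], [10, 23, 104])]
   side green [([211, 165], [40, 37, 567])]
```

Emit:
{"name": "jog_arm", "arguments": {
  "series": [
    {"hand":-0.632,"xyz":[0,0,0],"roll":0},
    {"hand":-0.632,"xyz":[0,0,0],"roll":0}
  ]
}}

```text
time_s: 32.5
ee_pos: [0.4194, 0.2705, 0.0969]
ee_rot: [-179.9, 0.0, -159.1]
ft_force: [-0.8, -0.6, -3.4]
finger_gap: 0.181
gripper_force: 12.8
```

```bash
cat >> h.py <<'E'
def bl():
    im,s=wcap(); hsv=cv2.cvtColor(im,cv2.COLOR_BGR2HSV); m=cv2.inRange(hsv,(105,150,60),(125,255,255)); m[:,:290]=0;m[:,350:]=0
    y,x=np.where(m); sc=ctrl.capture("scene")[:,:,::-1]; h2=cv2.cvtColor(np.ascontiguousarray(sc[200:330,380:470]),cv2.COLOR_BGR2HSV)
    b=np.argwhere(cv2.inRange(h2,(105,150,60),(125,255,255))); iv=np.argwhere(cv2.inRange(h2,(14,30,150),(30,120,255)))
    print(s["time_s"],"gap",round(s["finger_gap"],3),"gf",round(s["gripper_force"],1),"F",s["ft_force"].round(1),"T",s["torque"].round(3),"wblue",y.min(),y.max(),x[y<y.min()+40].min(),x[y<y.min()+40].max(),"sblue",b.min(0)+[200,380],b.max(0)+[200,380],"ivory",len(iv),(iv.mean(0)+[200,380]).round(1))
E
python3 -c "
from h import *
bl()"
```

```text
32.5 gap 0.181 gf 12.8 F [-0.8 -0.6 -3.4] T [-0.04   0.107  0.033] wblue 156 323 301 338 sblue [225 422] [259 451] ivory 821 [287.3 426.5]
```

Emit:
{"name": "jog_arm", "arguments": {
  "series": [
    {"hand":-0.629,"xyz":[0,0,0],"roll":0},
    {"hand":-0.629,"xyz":[0,0,0],"roll":0}
  ]
}}

```text
time_s: 32.8
ee_pos: [0.4194, 0.2705, 0.097]
ee_rot: [-179.9, 0.0, -159.1]
ft_force: [-0.7, -0.1, 0.9]
finger_gap: 0.187
gripper_force: 7.4
```

```bash
python3 -c "
from h import *
bl()"
```

```text
32.8 gap 0.187 gf 7.4 F [-0.7 -0.1  0.9] T [-0.098  0.193  0.028] wblue 180 304 298 342 sblue [235 438] [259 451] ivory 807 [291.2 425.9]
```

Emit:
{"name": "jog_arm", "arguments": {
  "series": [
    {"hand":-0.629,"xyz":[0,0,0],"roll":0},
    {"hand":-0.629,"xyz":[0,0,0],"roll":0},
    {"hand":-0.629,"xyz":[0,0,0],"roll":0}
  ]
}}

```text
time_s: 33.2
ee_pos: [0.4194, 0.2705, 0.097]
ee_rot: [-179.9, 0.0, -159.1]
ft_force: [-2.9, -1.3, 1.7]
finger_gap: 0.188
gripper_force: 7.6
```

```bash
python3 -c "
from h import *
bl();look('f')"
```

```text
33.2 gap 0.188 gf 7.6 F [-2.9 -1.3  1.7] T [-0.164  0.322 -0.036] wblue 180 304 298 342 sblue [225 422] [259 452] ivory 800 [292.3 425.5]
f 33.45 [0.4194 0.2705 0.0969] [-179.9    0.  -159.1] F [-2.15 -1.05  2.48] T [-0.148  0.4   -0.01 ] gap 0.185 7.620947510004044
   wrist ivory [([407, 74], [18, 15, 63]), ([302, 294], [9, 31, 171]), ([312, 296], [24, 32, 460]), ([476, 302], [71, 56, 2225]), ([0, 324], [38, 64, 1635])]
   wrist blue [([175, 18], [25, 71, 221]), ([298, 180], [45, 125, 4600]), ([498, 203], [53, 48, 737])]
   wrist green [([224, 209], [76, 91, 4351]), ([340, 210], [75, 90, 4213]), ([296, 317], [48, 44, 1602])]
   scene ivory [([443, 190], [34, 17, 61]), ([407, 278], [35, 36, 771]), ([477, 330], [13, 27, 227])]
   scene blue [([438, 235], [14, 25, 177])]
   scene green [([379, 252], [56, 57, 183]), ([386, 265], [79, 73, 1529])]
   side ivory [([180, 168], [7, 13, 66]), ([219, 182], [15, 8, 96])]
   side blue []
   side green [([196, 165], [55, 37, 452])]
```

```bash
python3 - <<'E'
from h import *
tcp=np.array([.4194,.2705,.0969]); wset(tcp,[-179.9,0,-159.1])
def sc(L,th,up=.008):
    L=np.array(L,float)/1000-[-.085,0,.036]
    return tcp+[0,0,up]+Ro.from_euler("ZY",[20.9,th],degrees=True).apply(L)
for th in (0,15,20,25,30,35,38): 
    q=proj("wrist",sc([(-145,0,47),(-145,0,36),(-140,8,45),(-140,-8,45)],th)); z=sc([(38,0,0),(-38,0,0),(-145,0,25)],th)[:,2]
    print(th,q.round().tolist(),"z lip,rear,end",z.round(4), proj("scene",sc([(-145,0,36),(0,0,12),(38,0,0)],th)).round().tolist())
E
```

```text
0 [[317.0, 163.0], [317.0, 157.0], [337.0, 174.0], [297.0, 174.0]] z lip,rear,end [0.0689 0.0689 0.0939] [[454.0, 230.0], [426.0, 284.0], [417.0, 301.0]]
15 [[316.0, 186.0], [317.0, 171.0], [339.0, 195.0], [294.0, 195.0]] z lip,rear,end [0.0383 0.058  0.1098] [[455.0, 226.0], [426.0, 286.0], [417.0, 304.0]]
20 [[316.0, 197.0], [316.0, 178.0], [339.0, 205.0], [293.0, 205.0]] z lip,rear,end [0.029  0.055  0.1151] [[455.0, 225.0], [426.0, 287.0], [418.0, 304.0]]
25 [[316.0, 211.0], [316.0, 187.0], [340.0, 217.0], [292.0, 217.0]] z lip,rear,end [0.0203 0.0524 0.1203] [[455.0, 224.0], [426.0, 286.0], [418.0, 303.0]]
30 [[316.0, 225.0], [316.0, 198.0], [341.0, 229.0], [291.0, 229.0]] z lip,rear,end [0.0122 0.0502 0.1254] [[456.0, 223.0], [427.0, 286.0], [419.0, 302.0]]
35 [[316.0, 242.0], [316.0, 211.0], [341.0, 244.0], [291.0, 243.0]] z lip,rear,end [0.0049 0.0485 0.1303] [[456.0, 223.0], [427.0, 285.0], [420.0, 301.0]]
38 [[316.0, 252.0], [316.0, 220.0], [341.0, 253.0], [290.0, 252.0]] z lip,rear,end [0.0008 0.0476 0.1332] [[456.0, 223.0], [428.0, 285.0], [421.0, 300.0]]
```

```bash
cat >> h.py <<'E'
def asc(im,x,y,w,h,sx,sy):
    im=np.ascontiguousarray(im[y:y+h,x:x+w]); s=cv2.resize(im,(w//sx,h//sy),interpolation=cv2.INTER_AREA); hs=cv2.cvtColor(s,cv2.COLOR_BGR2HSV)
    for j,r in enumerate(hs):
        print("%3d "%(y+j*sy)+"".join("#" if 105<=a<=125 and b>130 else "G" if 50<=a<=85 and b>90 and v>130 else "g" if 50<=a<=85 and b>90 else "O" if 12<=a<=33 and 25<b<140 and v>140 else "." if b<60 and v>110 else " " if v<70 else "," if b<60 else "r" for a,b,v in r))
E
python3 - <<'E'
from h import *
a=cv2.imread("raw_scene_f.png"); asc(a,370,220,100,125,1,2)
b=cv2.imread("raw_side_f.png"); asc(b,185,150,80,70,1,2)
wset([.4194,.2705,.0969],[-179.9,0,-159.1])
E
```

```text
220 rrrrr  rrrrrrrrrrrrrrrrrrrrrrrrrrr.................,      ,,,                                       
222 rrrrr rrrrrrrrrrrrrrrrrrrrrrrrrrrr..................,      ,                                        
224 rrrrrrr r rrrrrrrrrrrrrrrrrrrrrrrrr................r#             r                                 
226 rrrrrrrrrr rrrrrrrrrrrrrrrrrrrrrrrrr.....rrrrrr.rrr.,              r                                
228 rrrrrrrrrrrrrrrrrrrrrrrrrrrrrrrrrrrrrrr...........,rr               r                               
230 rrrrrrrrrrrrrrrrrr rrrrrrrrrrrrrrrrrrrrrrrrrrrrrr   rrr                                             
232 rrrrrrrrrrrrrrrrr rrrrrrrrrrrrrrrrrrrrrrrrrrrrrrrrr rrrr                                            
234 rr  rrrrrrrrrrrrrrrrrrrrrrrrrrrrrrrrrrrrrrrrrrrrrrr rrrrr                  rr#r                   rr
236 rrrrrrrrrrrrrrrrrrrrrr  rrrrrrrrrrrrrrrrrrrrrrrrrrrrrrrrrrr               rr######           rrOOOOO
238 rrrrrrrrrrrrrrrrrrrrrr    rrrrrrrrrrrrrrrrrrrrrrrrrrrrrrrrrrrrrr          ,#######        rrrrOOO,r 
240 rrrrrrrrrrrrrrrrrrrrrrr    rrrrrrrrrrrrrrrrrrr
[... 7684 characters left out ...]
rrrrrrrrrrrrrrrrrrrr
204 rrrrrrrrrrrrrrggggggggggggggggrrrrrrr...rggggggggggggggrrrrrrrrrrrrrrrrrrrrrrrrr
206 rrrrrrrrrrrrrrrrrrrrrrggggggggggggggggggggggggggggggggrrrrrrrrrrrrrrrrrrrrrrrrrr
208 rrrrrrrrrrrrrrrrrrrrrrrrrrrrrrrrrrrrrrggggggggggggggggrrrrrrrrrrrrrrrrrrrrrrrrrr
210 rrrrrrrrrrrrrrrrrrrrrrrrrrrrrrrrrrrrrrrrrrrrrrrrrrrrrrrrrrrrrrrrrrrrrrrrrrrrrrrr
212 rrrrrrrrrrrrrrrrrrrrrrrrrrrrrrrrrrrrrrrrrrrrrrrrrrrrrrrrrrrrrrrrrrrrrrrrrrrrrrrr
214 rrrrrrrrrrrrrrrrrrrrrrrrrrrrrrrrrrrrrrrrrrrrrrrrrrrrr.O.rrrrrrrrrrrrrrrrrrrrrrrr
216 rrrrrrrrrrrrrrrrrrrrrrrrrrrrrrrrrrrrrrrrrrrrrrrO...........Orrrrrrrrrrrrrrrrrrrr
218 rrrrrrrrrrrrrrrrrrrrrrrrrrrrrrrrrrrrrrrrrrrrrO...............Orrrrrrrrrrrrrrrrrr
```

```bash
python3 - <<'E'
from h import *
tcp=np.array([.4194,.2705,.0969]); wset(tcp,[-179.9,0,-159.1])
def sc(L,th,dz,dx):
    L=np.array(L,float)/1000-[-.085,0,.036]; R=Ro.from_euler("ZY",[20.9,th],degrees=True)
    return tcp+[0,0,.008]+Ro.from_euler("z",20.9,degrees=True).apply([dx,0,dz])+R.apply(L)
P4=[(38,-35,1.5),(-38,-35,18.5),(-38,35,18.5),(38,35,1.5)]
O=np.array([(408,295),(420,262),(450,277),(434,307)],float)
def f(v):
    e=proj("scene",sc(P4,v[0]*10,v[1]/100,v[2]/100)+[.002*0,0,0])-O-np.array([v[3],v[4]])
    w=proj("wrist",sc([(-145,0,36)],v[0]*10,v[1]/100,v[2]/100))[0]
    return np.r_[e.ravel(),(w[1]-182)/2,v[3]/2,v[4]/2,v[2]*2]
s=least_squares(f,[2,0,0,0,0]); v=s.x; print(v,s.fun.round(1)); th,dz,dx=v[0]*10,v[1]/100,v[2]/100
print("theta",th,"drop",dz,"dx",dx,"lip z",sc([(38,0,0),(-38,0,0),(-85,0,36)],th,dz,dx).round(4))
E
```

```text
[ 3.62588737 -1.5396604  -0.64033614 -0.37979408  0.96883073] [-1.6 -1.5  0.1  0.7 -0.1 -0.1  1.4  1.1  0.1 -0.2  0.5 -1.3]
theta 36.258873698749554 drop -0.01539660397227849 dx -0.0064033613569574824 lip z [[ 0.4862  0.296  -0.0123]
 [ 0.4289  0.2741  0.0327]
 [ 0.4134  0.2682  0.0895]]
```

Reading: the scoop has tipped about 33° with its lip on the basket floor, and the boluses are sliding out over the lip. I'll tighten the grip at this tilt and raise slowly so they run off.

Emit:
{"name": "jog_arm", "arguments": {
  "series": [
    {"hand":-1,"xyz":[0,0,0],"roll":0},
    {"hand":-1,"xyz":[0,0,0],"roll":0},
    {"hand":-1,"xyz":[0,0,0],"roll":0},
    {"hand":-1,"xyz":[0,0,0.1],"roll":0},
    {"hand":-1,"xyz":[0,0,0.15],"roll":0},
    {"hand":-1,"xyz":[0,0,0.15],"roll":0},
    {"hand":-1,"xyz":[0,0,0.1],"roll":0},
    {"hand":-1,"xyz":[0,0,0],"roll":0},
    {"hand":-1,"xyz":[0,0,0],"roll":0},
    {"hand":-1,"xyz":[0,0,0],"roll":0}
  ],
  "force": 80
}}

```text
time_s: 34.6
ee_pos: [0.4193, 0.2704, 0.1167]
ee_rot: [-179.9, 0.0, -159.1]
ft_force: [-0.5, -0.8, -2.0]
finger_gap: 0.172
gripper_force: 78.0
```

```bash
python3 - <<'E'
from h import *
bl(); a=ctrl.capture("scene")[:,:,::-1]; asc(a,375,226,90,90,1,3)
E
```

```text
34.6 gap 0.172 gf 78.0 F [-0.5 -0.8 -2. ] T [-0.032  0.106  0.026] wblue 180 304 298 342 sblue [229 439] [254 453] ivory 776 [303.  419.3]
226 rrrrr rrrrrrrrrrrrrrrrrrrrrrrrrr.....rrrr..r.,,r  rrrr                                    
229 rrrrrrrrrrrrrrrrrrrrrrrrrrrrrrrrrrrrrr...r,rrrrrrrrrrr                  rr####r           
232 rrrrrrrrrrrrrrrrrrrrrrrrrrrrrrrrrrrrrrrrrrrrrrrrrrrrrrrrrr r           r#######        rOr
235 rrrrrrrrrrrrrrrrr   rrrrrrrrrrrrrrrrrrrrrrrrrrrrrrrrrrrrrrrrrr        r#######r         ,,
238 rrrrrrrrrrrrrrrrr     rrrrrrrrrrrrrrrrrrrrrrrrrrrrrrrrrrrrrrrr   ,..,########             
241 rrrrrrrrrrrrrrrrrr     rrrrrrrrrrrrrrrrrrrrrrrrrrrrrrrrrrrrrr  ,,.,r#######r.,            
244 rrrrrrrrrrrr  rrrrrrrr rrrrrrrrrrrrrrrrrrrrrrrrrrrrrrrrrrrrrrr,,.,########r,.,    OOrrOrrr
247 rrrrrrrrrrrrrrr  rrrrrrrrrrrrrrrrrrrrrrrrrrrrrrrrrrrrrrrrrrrrrr,,########,..,    rrrrOOOrr
250 rrrrrrrrrrrrrr rrr  rrrr r rrrrrrrrrrgrrrrrrrrrrrrrrrrrrrrrrrrrr########,,.,   rrrrrrrrrrO
253 rrrrrrrrrrrrrrrrrrrr rrrrrr rrrrr  gGGggGGGGgrrrrrrrrrrrrrrrrrrr,.rrr#rrrrrrrrrrrrrrrrrrrr
256 rrrrrrr
[... 1188 characters left out ...]
.............GGGGGGGGGGGGGGGgrrrrrr
295 rrrrrrrrrrgGGggggGGGGGGGGGGGGGGrOOOOOOOOOrrOOOOOOOOOO.............rGGGGGGGGGGGGGGGgrrrrrrr
298 rrrrrrrrgGGGgggGGGGGGGGGGGGGGGrOOOOOOOOOOOOOOOOOOOOOOOOOOOOO.....GGGGGGGGGGGGGGGG  rrrrrrr
301 rrrrrrgGGGggggGGGGGGGGGGGGGGGOOOOOOOOOOrOOOOOOOOOOOOOOOOOOOOO...GGGGGGGGGGGGGGGg rrrrrrrrr
304 rrrrrGGGggggGGGGGGGGGGGGGGGGOOOOOOOOOOOOOOOOOOOOOOOOOOOOOOOrGGGGGGGGGGGGGGGGGGrrrrrrrrrrrr
307 rrrrgGGGGgGGGGGGGGGGGGGGGGGGrOOOOOOOrOOOOOOOOOOOOOOOOOOOOOrGGGGGGGGGGGGGGGGGgrrrrrrrrrrrrr
310 rrrrrgggggGGGGGGGGGGGGGGGGGGGGGGrrGrOOOOOOOOOOOOOOOOOOOOOGGGGGGGGGGGGGGGGGG  rrrrrrrrrrrrr
313 rrrrrgggggggggggGGGGGGGGGGGGGGGGGGGrOOOOOOOOOOOOOOOOOOOrGGGGGGGGGGGGGGGGGgrrrrrr  rrrrrrrr
```

Emit:
{"name": "jog_arm", "arguments": {
  "series": [
    {"hand":-1,"xyz":[0,0,0.15],"roll":0},
    {"hand":-1,"xyz":[0,0,0.15],"roll":0},
    {"hand":-1,"xyz":[0,0,0.1],"roll":0},
    {"hand":-1,"xyz":[-0.15,-0.06,0.05],"roll":0},
    {"hand":-1,"xyz":[-0.15,-0.06,0.05],"roll":0},
    {"hand":-1,"xyz":[-0.15,-0.06,0.05],"roll":0},
    {"hand":-1,"xyz":[-0.15,-0.06,0.05],"roll":0},
    {"hand":-1,"xyz":[0,0,0],"roll":0},
    {"hand":-1,"xyz":[0,0,0],"roll":0}
  ]
}}

```text
time_s: 35.65
ee_pos: [0.3954, 0.2609, 0.141]
ee_rot: [-179.9, 0.1, -159.1]
ft_force: [0.5, -0.8, -2.0]
finger_gap: 0.173
gripper_force: 78.0
```

```bash
python3 - <<'E'
from h import *
bl(); a=ctrl.capture("scene")[:,:,::-1]; asc(a,375,247,90,90,1,3)
E
```

```text
35.65 gap 0.173 gf 78.0 F [ 0.5 -0.8 -2. ] T [-0.06   0.075 -0.04 ] wblue 180 304 298 342 sblue [213 446] [238 460] ivory 649 [304.9 417. ]
247 rrrrrrrrrrrrrrrr rrrrrrrrr rrrrrrrrrrrrrrrrrrrrrrr.......................rrrrrrrrrrrrOOOrr
250 rrrrrrrrrrrrrrrrr   rrrrrrrrrrrrrrrrrgrrrrrrrrrrr..........................rrrrrrrrrrrrrrO
253 rrrrrrrrrrrrrrrrrrrrr rrrr rrrrrr  gGGggGGGGgrr..................................rrrrrrrrr
256 rrrrrrrrrrrrrrrrrrrrrrrrr rrrrrrrgGGgggggggggg.......................................rrrrr
259 rrrrrrrrrrrrrrrrrrrrrrrrrrrr   gGGGggggggggg.......................................rrrrrrr
262 rrrrrrrrrrrrrrrrrrrrrrrrrrrrrrGGGgggggggggg......................................Orrrrrrrr
265 rrrrrrrrrrrrrrrrrrrrrrrrrrr GGGggggGGGGGgg.......................................rrrrrrrrr
268 rrrrrrrrrrrrrrrrrrrrrrrrrrgGGggggGGGGGGGG......................................rrrrrrrrrrr
271 rrrrrrrrrrrrrrrrrrrrrrrrgGGggggGGGGGGGGG......................................GGGGgrrrrrrr
274 rrrrrrrrrrrrrrrrrrrrrrrGGGgggGGGGGGGGGGr....................................,ggggggGGGGggr
277 rrrrrr
[... 1189 characters left out ...]
GGGGGGGGGGGGGGGGGGGrrrrrrr rrrrrrrr
316 rrrrrggggggggggggggggGGGGGGGGGGGGGOOOOOOOOrrOOOOOOOOOOGGGGGGGGGGGGGGGGGGrrrrrrrrrrr   rr r
319 rrrrrrrrrrgggggggggg......rGGGGGGGGGrrrrGGOOOOOOOOOOrGGGGGGGGGGGGGGGGGGrrrrrrrrrrrr       
322 rrrrrrrrrrrrrrrrggggggr.........rGGGGGGGGGOOOOOOOOOrGGGGGGGGGGGGGGGGGrrrrrrrrrrrrrrrrr    
325 rrrrrrrrrrrrrrrrrrrrrggggggrr.........GGGGGGrrOOrrGGGGGGGGGGGGGGGGGGrrrrrrrrrrrrrrrrrrrrrr
328 rrrrrrrrrrrrrrrrrrrrrrrrrrrggggggr........rgGGGGGGGGGGGGGGGGGGGGGGrrrrrrrrrrrrrrrrrrrrrrrr
331 rrrrrrrrrrrrrrrrrrrrrrrrrrrrrrrrrgggggrr...gggggggGGGGGGGGGGGGGGGrrrrrrrrrrrrrrrrrrrrrrrrr
334 rrrrrrrrrrrrrrrrrrrrrrrrrrrrrrrrrrrrrrggggggggggggggggggGGGGGGGgrrrrrrrrrrrrrrrrrrrrrrrrrr
```

All three boluses lie in the basket, and its rim pixels haven't moved. I'll return the scoop to the tray.

Emit:
{"name": "jog_arm", "arguments": {
  "series": [
    {"hand":-1,"xyz":[0,0,0.4],"roll":0},
    {"hand":-1,"xyz":[0,0,0.8],"roll":0},
    {"hand":-1,"xyz":[0,0,0.8],"roll":0},
    {"hand":-1,"xyz":[0,-0.3,0.5],"roll":0},
    {"hand":-1,"xyz":[0.06,-0.6,0],"roll":-0.14},
    {"hand":-1,"xyz":[0.06,-0.9,0],"roll":-0.14},
    {"hand":-1,"xyz":[0.06,-0.9,0],"roll":-0.14},
    {"hand":-1,"xyz":[0.06,-0.9,0],"roll":-0.14},
    {"hand":-1,"xyz":[0.06,-0.9,0],"roll":-0.14},
    {"hand":-1,"xyz":[0.06,-0.9,0],"roll":-0.14},
    {"hand":-1,"xyz":[0.06,-0.9,0],"roll":-0.14},
    {"hand":-1,"xyz":[0.06,-0.9,0],"roll":-0.14}
  ],
  "force": 80
}}

```text
time_s: 37.0
ee_pos: [0.4147, -0.0286, 0.2409]
ee_rot: [-179.9, 0.1, -165.9]
ft_force: [0.8, 1.0, -1.8]
finger_gap: 0.172
gripper_force: 78.2
```

Emit:
{"name": "jog_arm", "arguments": {
  "series": [
    {"hand":-1,"xyz":[0.06,-0.9,0],"roll":-0.14},
    {"hand":-1,"xyz":[0.06,-0.9,0],"roll":-0.15},
    {"hand":-1,"xyz":[0.06,-0.9,0],"roll":0},
    {"hand":-1,"xyz":[0.06,-0.9,0],"roll":0},
    {"hand":-1,"xyz":[0.06,-0.9,0],"roll":0},
    {"hand":-1,"xyz":[0.06,-0.9,0],"roll":0},
    {"hand":-1,"xyz":[0.06,-0.9,0],"roll":0},
    {"hand":-1,"xyz":[0,-0.5,0],"roll":0},
    {"hand":-1,"xyz":[0,-0.2,0],"roll":0},
    {"hand":-1,"xyz":[0,0,0],"roll":0}
  ]
}}

```text
time_s: 38.0
ee_pos: [0.4313, -0.3076, 0.2405]
ee_rot: [-179.9, 0.0, -167.6]
ft_force: [0.2, 0.8, -1.1]
finger_gap: 0.168
gripper_force: 78.3
```

Emit:
{"name": "jog_arm", "arguments": {
  "series": [
    {"hand":-1,"xyz":[0.05,0.05,-0.4],"roll":0},
    {"hand":-1,"xyz":[0,0,-0.8],"roll":0},
    {"hand":-1,"xyz":[0,0,-0.8],"roll":0},
    {"hand":-1,"xyz":[0,0,-0.5],"roll":0},
    {"hand":-1,"xyz":[0,0,-0.25],"roll":0},
    {"hand":-0.65,"xyz":[0,0,0],"roll":0},
    {"hand":-0.638,"xyz":[0,0,0],"roll":0},
    {"hand":-0.636,"xyz":[0,0,0],"roll":0}
  ],
  "force": 20
}}

```text
time_s: 38.8
ee_pos: [0.4341, -0.3053, 0.1322]
ee_rot: [-179.8, 0.1, -167.5]
ft_force: [-0.7, -0.8, -1.5]
finger_gap: 0.182
gripper_force: 20.9
```

Emit:
{"name": "jog_arm", "arguments": {
  "series": [
    {"hand":-0.636,"xyz":[0,0,-0.2],"roll":0},
    {"hand":-0.636,"xyz":[0,0,-0.2],"roll":0},
    {"hand":-0.636,"xyz":[0,0,-0.2],"roll":0},
    {"hand":-0.636,"xyz":[0,0,-0.2],"roll":0}
  ]
}}

```text
time_s: 39.2
ee_pos: [0.4332, -0.305, 0.098]
ee_rot: [-179.9, 0.0, -167.6]
ft_force: [0.9, 0.6, -1.4]
finger_gap: 0.187
gripper_force: 20.9
```

Emit:
{"name": "jog_arm", "arguments": {
  "series": [
    {"hand":-0.636,"xyz":[0,0,-0.15],"roll":0},
    {"hand":-0.636,"xyz":[0,0,-0.15],"roll":0},
    {"hand":-0.636,"xyz":[0,0,-0.15],"roll":0},
    {"hand":-0.636,"xyz":[0,0,-0.15],"roll":0}
  ]
}}

```text
time_s: 39.6
ee_pos: [0.4331, -0.3054, 0.0746]
ee_rot: [-179.9, 0.0, -167.6]
ft_force: [-4.1, -0.5, 4.5]
finger_gap: 0.184
gripper_force: 21.1
```

```bash
python3 - <<'E'
from h import *
im,s=wcap(); print(s["ft_force"].round(1),s["ee_pos"])
hsv=cv2.cvtColor(im,cv2.COLOR_BGR2HSV); m=cv2.inRange(hsv,(105,150,60),(125,255,255)); m[:,:290]=0;m[:,350:]=0; y,x=np.where(m); print(y.min(),y.max(),x.min(),x.max())
b=ctrl.capture("side")[:,:,::-1]; asc(b,350,225,110,110,1,3)
E
```

```text
[-4.1 -0.5  4.5] [ 0.43313043 -0.30540146  0.07462395]
160 311 299 340
225 rrrrrrrrrrrrrrrrg,rrrrrrrrrrrrrrrrrrrrrrrrrrr,,.OOO,,,,,,,,,,,,,  , ,,,,,,,,,,,,,..OOrrrrrrrrrrrrrrrrrrrrrrr,r
228 rrrrrrrrrrrrrrrrrrrrrrrrrrrrrrrrrrrrrrrrrrrrr   ,,..OOO...,,,,,,,,,,,,,,,,,,,,..OOOrrrrrrrrrrrrrrrrrrrrrrrrrrr
231 rrrrrrrrrrrrrrrrrrrrrrrrrrrrrrrrrrrrrrrrrrrr    ,   ,,,.OOOOOOOOOO.....O.OOOOOO.rrrrrrrrrrrrrrrrrrrrrrrrrrrr ,
234 rrrrrrrrrrrrrrrrrrrrrrrrrrrrrrrrrrOOOO.OOrrr      ,,,,,,,,,,,,,,,,....,,,,,,, rrrrrrrrrrrrrrrrrrrrrrrrrrrrrrrr
237 rrrrrrrrrrrrrrrrrrrrrrrrrrrrrrrrrO.....OO.,            ,,,,,,,,,, ,,  ,,     rrrrrrrrrrrrrrrrrrrrrrrrrrrrrrrrr
240 rrrrrrrrrrrrrrrrrrrrrrrrrrrrrr,,,,......,                                   rrrrrrrrrrrrrrrrrrrrrrrrrrrrrrrrrr
243 rrrrrrrrrrrrrrrrrrrrrrrrrrrrrr,,,,,,,,,,                                   .rrrrrrrrrrrrrrrrrrrrrrrrrrrrrrrrrr
246 rrrrrrrrrrrrrrrrrrrrrrrrrrrrr,, , ,,,,,...                                 ,OOOO..rrrrrrrrrrrrrrrrrrrrrrrrrrrr
249 rrrrrrrrrrrrrrrrrrrrrrrrrrrrr..,   ,,,, .O..,     ,                        ,....OOrrrrrrrrrrrrrrrrrrrrrrr
[... 2410 characters left out ...]
rrrrrrrrrr
315 rrrrrrrrrrrrrrrrrrrrrrrrrrrrrrrrrrrrrrrrrrOOOO...rrrrr.........................rrrrrrrrrrrrrrrrrrrrrrrrrrrrrrr
318 rrrrrrrrrrrrrrrrrrrrrrrrrrrrrrrrrrrrrrrrrrrr......rrr...........................,rrrrrrrrrrrrrrrrrrrrrrrrrrrrr
321 rrrrrrrrrrrrrrrrrrrrrrrrrrrrrrrrrrrrrrrrrr...................................,,rrrrrrrrrrrrrrrrrrrrrrrrrrrrrrr
324 rrrrrrrrrrrrrrrrrrrrrrrrrrrrrrrrrrrrrrrr...................................,,rrrrrrrrrrrrrrrrrrrrrrrrrrrrrrrrr
327 rrrrrrrrrrrrrrrrrrrrrrrrrrrrrrrrrrrrr,............................rrrrr...,rrrrrrrrrrrrrrrrrrrrrrrrrrrrrrrrrrr
330 rrrrrrrrrrrrrrrrrrrrrrrrrrrrrrrrrrr,...........................rrr......,rrrrrrrrrrrrrrrrrrrrrrrrrrrrrrrrrrrrr
```

Emit:
{"name": "jog_arm", "arguments": {
  "series": [
    {"hand":-0.634,"xyz":[0,0,-0.12],"roll":0},
    {"hand":-0.634,"xyz":[0,0,-0.12],"roll":0},
    {"hand":-0.634,"xyz":[0,0,-0.12],"roll":0},
    {"hand":-0.634,"xyz":[0,0,-0.12],"roll":0},
    {"hand":-0.634,"xyz":[0,0,-0.12],"roll":0},
    {"hand":-0.634,"xyz":[0,0,0],"roll":0}
  ]
}}

```text
time_s: 40.3
ee_pos: [0.4333, -0.3049, 0.0502]
ee_rot: [-179.9, 0.0, -167.6]
ft_force: [0.3, 0.1, -0.1]
finger_gap: 0.186
gripper_force: 16.4
```

```bash
python3 - <<'E'
from h import *
bl()
E
```

```text
Traceback (most recent call last):
  File "h.py", line 68, in bl
    print(s["time_s"],"gap",round(s["finger_gap"],3),"gf",round(s["gripper_force"],1),"F",s["ft_force"].round(1),"T",s["torque"].round(3),"wblue",y.min(),y.max(),x[y<y.min()+40].min(),x[y<y.min()+40].max(),"sblue",b.min(0)+[200,380],b.max(0)+[200,380],"ivory",len(iv),(iv.mean(0)+[200,380]).round(1))
                                                                                                                                                                                                                      ~~~~~^^^
ValueError: zero-size array to reduction operation minimum which has no identity
```

Emit:
{"name": "jog_arm", "arguments": {
  "series": [
    {"hand":-0.632,"xyz":[0,0,-0.1],"roll":0},
    {"hand":-0.63,"xyz":[0,0,-0.08],"roll":0},
    {"hand":-0.625,"xyz":[0,0,0],"roll":0},
    {"hand":-0.61,"xyz":[0,0,0],"roll":0},
    {"hand":-0.5,"xyz":[0,0,0],"roll":0},
    {"hand":-0.3,"xyz":[0,0,0],"roll":0},
    {"hand":-0.2,"xyz":[0,0,0],"roll":0},
    {"hand":-0.2,"xyz":[0,0,0.3],"roll":0},
    {"hand":-0.2,"xyz":[0,0,0.8],"roll":0},
    {"hand":-0.2,"xyz":[0,0,1],"roll":0},
    {"hand":-0.2,"xyz":[0,0,1],"roll":0},
    {"hand":-0.2,"xyz":[0,0,1],"roll":0}
  ]
}}

```text
time_s: 41.6
ee_pos: [0.4332, -0.3049, 0.2104]
ee_rot: [-179.9, 0.1, -167.6]
ft_force: [0.6, -0.9, -0.4]
finger_gap: 0.398
gripper_force: 0.0
```

Emit:
{"name": "jog_arm", "arguments": {
  "series": [
    {"hand":-0.2,"xyz":[0,0.8,0.4],"roll":0},
    {"hand":-0.2,"xyz":[0,0.9,0],"roll":0},
    {"hand":-0.2,"xyz":[-0.1,0.9,0],"roll":0},
    {"hand":-0.2,"xyz":[-0.1,0.9,0],"roll":0},
    {"hand":-0.2,"xyz":[-0.1,0.9,0],"roll":0},
    {"hand":-0.2,"xyz":[0,0.5,0],"roll":0},
    {"hand":-0.2,"xyz":[0,0,0],"roll":0}
  ]
}}

```text
time_s: 42.3
ee_pos: [0.4213, -0.1071, 0.2248]
ee_rot: [-179.9, 0.1, -167.4]
ft_force: [0.9, -0.2, -0.2]
finger_gap: 0.397
gripper_force: 0.0
```

```bash
python3 - <<'E'
from h import *
s=ctrl.state(); print(s["time_s"],s["ee_pos"])
a=ctrl.capture("scene")[:,:,::-1].copy(); b=ctrl.capture("side")[:,:,::-1].copy()
asc(b,350,225,90,100,1,3)
a0,b0=cv2.imread("raw_scene.png"),cv2.imread("raw_side.png")
# shift check of standing things vs start
for nm,n,u in (("cyl","scene",(322,300)),("cyl","side",(286,160)),("amber","scene",(219,180)),("vial","scene",(417,210)),("vial","side",(240,232)),("jar","scene",(347,156)),("jar","side",(324,281)),("basket","side",(222,200)),("basket","scene",(460,275)),("basket","scene",(385,310)),("bin","scene",(290,240)),("amber","side",(416,208))):
    i0,i1=(a0,a) if n=="scene" else (b0,b); x,y=u; t=i0[y-14:y+14,x-14:x+14]; r=cv2.matchTemplate(i1[y-24:y+24,x-24:x+24],t,cv2.TM_CCOEFF_NORMED); _,v,_,l=cv2.minMaxLoc(r); print(nm,n,(l[0]-10,l[1]-10),round(v,2))
asc(a,245,205,110,80,1,3)
E
```

```text
42.3 [ 0.42125194 -0.10710576  0.22481781]
225 rrrrrrrrrrrrrrrrg,rrrrrrrrrrrrrrrrrrrrrrrrrrrrrrrrrrrrrrrrrrrrrrrrrrrrrrrrrrrrrrrrrrrrrrrr
228 rrrrrrrrrrrrrrrrrrrrrrrrrrrrrrrrrrrrrrrrrrrrrrrrrrrrrrrrrrrrrrrrrrrrrrrrrrrrrrrrrrrrrrrrrr
231 rrrrrrrrrrrrrrrrrrrrrrrrrrrrrrrrrrrrrrrrrrrrrrrrrrrrrrrrrrrrrrrrrrrrrrrrrrrrrrrrrrrrrrrrrr
234 rrrrrrrrrrrrrrrrrrrrrrrrrrrrrrrrrr.OOOO.Orrrrrrrrrrrrrrrrrrrrrrrrrrrrrrrrrrrrrrrrrrrrrrrrr
237 rrrrrrrrrrrrrrrrrrrrrrrrrrrrrrrrrO.O...OOOOOOOOOOOO.rrrrrrrrrrrrrrrrrrrrrrrrrrrrrrrrrrrrrr
240 rrrrrrrrrrrrrrrrrrrrrrrrrrrrrrrrOO...............OOOOO.OOOOOOO.rrrrrrrrrrrrrrrrrrrrrrrrrrr
243 rrrrrrrrrrrrrrrrrrrrrrrrrrrrrrrOO............................OOOOOOOO.OOOOOrrrrrrrrrrrrrrr
246 rrrrrrrrrrrrrrrrrrrrrrrrrrrrrrOO........................................OOOOOOOO.Orrrrrrrr
249 rrrrrrrrrrrrrrrrrrrrrrrrrrrrrOO.................................................O.rrrrrrrr
252 rrrrrrrrrrrrrrrrrrrrrrrrrrrrOO.................................................O.rrrrrrrrr
255 rrrrrrrrrrrrrrrrrrrrrrrrrrrO....................................................rrrrrrrrrr
258 rrrrrrrr
[... 4637 characters left out ...]
rrrrrrrrrr
265 ............................rrr,,,,,.....OOOOOOOOOOOOOOOOOOO....,,,,,,,,,,,,,,,,,rrrrrrrrrrrrrrrrrrrrrrrrrrrrr
268 .............................rrrr,,,,,....OOOOOOOOOOOO.....,,,,,,,,,,,,,......O..rrrrrrrrrrrrrrrrrrrrrrrrrrrrr
271 ...............................rrrr,,,,,,...OOOO.....,,,,,,,,,,,,,,,,,,...........Orrrrrrrrrrrrrrrrrrrrrrrrrrr
274 ..............................OOrrrrr,,,,,,.....,,,,,,,,,,,,,,,,,rrrrrr...........Orrrrrrrrrrrrrrrrrrrrrrrrrrr
277 ..............................Orrrrrrrrr,,,,,,,,,,,,,,,,,,,,rrrrrrrrrrrr..........rrrrrrrrrrrrrrrrrrrrrrrrrrrr
280 .............................Orrrrrrrrrrr....................rrrrrrrrrrr..........rrrrrrrrrrrrrrrrrrrrrrrrrrrr
```

```bash
python3 - <<'E'
from h import *
E={}
for n,roi in (("scene",(225,100,110,90)),("side",(350,225,100,90))):
  for k in (0,1):
    im=(cv2.imread(f"raw_{n}.png") if k==0 else ctrl.capture(n)[:,:,::-1].copy()); x,y,w,h=roi
    hs=cv2.cvtColor(np.ascontiguousarray(im[y:y+h,x:x+w]),cv2.COLOR_BGR2HSV); m=cv2.inRange(hs,(105,140,50),(125,255,255)); c,l,st,_=cv2.connectedComponentsWithStats(m); i=1+np.argmax(st[1:,4])
    p=np.argwhere(l==i)[:,::-1]+[x,y]; mu=p.mean(0); d=np.linalg.svd(p-mu,full_matrices=False)[2][0]; d*=np.sign(d[1]) if n=="side" else -np.sign(d[1]); t=(p-mu)@d
    E[n,k]=[mu+d*t.min(),mu+d*t.max()]
for k,nm in ((0,"start"),(1,"now")):
  for j,e in ((0,"front"),(1,"end")):
    X=least_squares(lambda X:np.r_[proj("scene",X)[0]-E["scene",k][j],proj("side",X)[0]-E["side",k][j]],[.43,-.3,.04]); print(nm,e,X.x.round(4),X.fun.round(1))
E
```

```text
start front [ 0.4668 -0.3031  0.0421] [-0.7 -0.3 -0.6  0.2]
start end [ 0.3821 -0.3243  0.0401] [ 0.1  0.   0.1 -0. ]
now front [ 0.4502 -0.3014  0.0413] [-0.6 -0.3 -0.6  0.2]
now end [ 0.366  -0.3212  0.0413] [-0.1 -0.  -0.   0. ]
```

```bash
python3 -c "
from workcell import ctrl
print(ctrl.job_done())"
```

```text
the job is handed in; nothing more can be done
None
```

Job handed in at about 42 s of the 72 s allowed: three boluses are in the green basket, five are still in the bin, the scoop lies flat in the steel tray, and the basket and other standing items show no movement.

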